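# Change the cover glass of a welding helmet and rack the spare plates

### The job

Change the cover glass of the welding helmet: draw the old plate out of the carrier from under its spring clips and lay it flat in the scrap tray, then slide one of the new thin plates in under both clips until it is fully home against the stop, with the clips resting on it. Put every plate left on the bench fully home in the slotted rack, one to a slot: thin cover plates in the narrow slots, thick framed lenses in the wide ones. Leave the spray can, brush, cup and torch where they are.

Things in the scene. Friction and masses are not known exactly. Their poses are not given: they have to be found in the camera images.
- helmet: dark welding helmet, fixed, lying on its back, face up: shell 225 mm wide (x), from y = -132 (chin) to 166 mm (crown), flat face 150 mm above the bench, with the glass carrier on it. Origin on the bench under the carrier's middle; plates slide in along +x of this frame, from the robot's side, short end first
- carrier_home (a point): a plate's underside centre when fully home on the carrier floor, 172 mm above the bench (axes as helmet). Two ledges at y +-16 mm, 8 mm wide, x -50 to 60 mm, 14 mm above the bezel, bear it. Side guides (inner faces y +-27 mm, 8 mm above the floor) run from a flared mouth at x -23 mm; nearer the robot the plate's sides are free for fingers. End stop at x = 54.5 mm
- clip_a (a joint): angle (rad) of the sprung leaf clip at y +14 mm of the helmet: 0 empty, about 0.09 riding on a 5 mm plate, 0.4 at most. 9 mm wide, hinged at x 50 mm, 10 mm above the floor; the arm slopes down towards -x to a bead at x 6 mm, 1 mm above the floor, then its tip turns up to 9 mm at x -11 mm: a plate pushed along the floor lifts it. Presses with 1.5 to 2.5 N
- clip_b (a joint): the same for the clip at y -14 mm of the helmet
- rack: grey steel slotted rack, fixed, 170 mm wide (y), 60 mm high, front open to -x (the robot); origin on the bench under its middle. Three narrow slots one above another at y +46 mm, two wide ones at y -46 mm. Plates slide in flat along +x, short end first, to the back wall (x 54.5 mm). Shelves 44 mm wide, 4 mm thick; side walls 55 mm apart from x -11 mm on, flared mouths from x -22 mm
- tray_in (a point): centre of the inner floor, 3 mm above the bench, of the open aluminium scrap tray, fixed, 172 x 122 mm outside, walls 3 mm thick and 18 mm high; x along its length
- old: the old glass cover plate, 108 x 51 x 5 mm, 60 to 90 g, dark green and plain, lying flat; origin at the centre of its underside, x along its length, y across its width, z up (a half turn is the same). At the start it sits home in the carrier under the clips
- narrow0 (a point): narrow slot 0 (0 lowest): where the centre of a plate's underside lies when home. The slot is 8 mm high, its floor 24 mm above the bench, its front edge at x = -36 mm of the rack frame (roof above the top slot from x = -8 mm); axes as the rack's
- narrow1 (a point): narrow slot 1 (0 lowest): where the centre of a plate's underside lies when home. The slot is 8 mm high, its floor 36 mm above the bench, its front edge at x = -26 mm of the rack frame (roof above the top slot from x = -8 mm); axes as the rack's
- narrow2 (a point): narrow slot 2 (0 lowest): where the centre of a plate's underside lies when home. The slot is 8 mm high, its floor 48 mm above the bench, its front edge at x = -16 mm of the rack frame (roof above the top slot from x = -8 mm); axes as the rack's
- wide0 (a point): wide slot 0 (0 lowest): the same, 14 mm high, its floor 24 mm above the bench, front edge at x = -32 mm (roof above the top slot from x = -8 mm)
- wide1 (a point): wide slot 1 (0 lowest): the same, 14 mm high, its floor 42 mm above the bench, front edge at x = -16 mm (roof above the top slot from x = -8 mm)
- thin1: new glass cover plate, 108 x 51 x 5 mm, 60 to 90 g, dark green and plain, lying flat; origin at the centre of its underside, x along its length, y across its width, z up (a half turn is the same)
- thin2: new glass cover plate, 108 x 51 x 5 mm, 60 to 90 g, dark green and plain, lying flat; origin at the centre of its underside, x along its length, y across its width, z up (a half turn is the same); absent in some runs (None)
- thin3: new glass cover plate, 108 x 51 x 5 mm, 60 to 90 g, dark green and plain, lying flat; origin at the centre of its underside, x along its length, y across its width, z up (a half turn is the same); absent in some runs (None)
- thick1: magnifying lens plate: a pale lens filling a black frame, 108 x 51 x 11 mm, 90 to 145 g, lying flat; origin at the centre of its underside, x along its length, y across its width, z up (a half turn is the same); absent in some runs (None)
- thick2: magnifying lens plate: a pale lens filling a black frame, 108 x 51 x 11 mm, 90 to 145 g, lying flat; origin at the centre of its underside, x along its length, y across its width, z up (a half turn is the same); absent in some runs (None)
- can: yellow spray can, 58 mm across, 150 mm high, a bystander; origin under its centre
- brush: wooden wire brush, 150 mm long and 24 mm high, lying on the bench, a bystander
- cupjar: steel cup, 70 mm across and high, a bystander; origin under its centre
- torch: green and black TIG torch lying on the bench, about 150 mm long, a bystander
There are look-alikes about, which are no part of the job. What is shaped like the thin1 but orange is not meant. Leave any purple look-alike of the thin3 alone.

How it is judged:
On the way, in this order (a step that is already met when the one before it is completed fails the run):
1. the old plate is out of the carrier (distance between old and carrier_home above 0.1 m), for 0.2 s.
2. a new thin plate is fully home in the carrier under both clips (((distance between thin1 and carrier_home below 0.0045 m and linear speed of thin1 below 0.03 m/s and value of joint clip_a between 0.05 and 0.16 rad and value of joint clip_b between 0.05 and 0.16 rad) or (distance between thin2 and carrier_home below 0.0045 m and linear speed of thin2 below 0.03 m/s and value of joint clip_a between 0.05 and 0.16 rad and value of joint clip_b between 0.05 and 0.16 rad) or (distance between thin3 and carrier_home below 0.0045 m and linear speed of thin3 below 0.03 m/s and value of joint clip_a between 0.05 and 0.16 rad and value of joint clip_b between 0.05 and 0.16 rad))), for 0.2 s.
At the end, for the whole second after the job is handed in: Old plate flat in the tray; one new thin plate home in the carrier (4.5 mm), both clips resting on it (0.05 to 0.16 rad); all other thin plates home in narrow slots and all lenses in wide slots (9 mm, level); all at rest (x of old in the frame of tray_in between -0.05 and 0.05 m and y of old in the frame of tray_in between -0.05 and 0.05 m and z of old in the frame of tray_in below 0.004 m and angle between each of old, thick1, thick2's own z axis and vertical below 0.06 rad and linear speed of each of old, thick1, thick2 below 0.03 m/s and ((distance between thin1 and carrier_home below 0.0045 m and linear speed of thin1 below 0.03 m/s and value of joint clip_a between 0.05 and 0.16 rad and value of joint clip_b between 0.05 and 0.16 rad) or (distance between thin2 and carrier_home below 0.0045 m and linear speed of thin2 below 0.03 m/s and value of joint clip_a between 0.05 and 0.16 rad and value of joint clip_b between 0.05 and 0.16 rad) or (distance between thin3 and carrier_home below 0.0045 m and linear speed of thin3 below 0.03 m/s and value of joint clip_a between 0.05 and 0.16 rad and value of joint clip_b between 0.05 and 0.16 rad)) and ((distance between thin1 and carrier_home below 0.0045 m and linear speed of thin1 below 0.03 m/s and value of joint clip_a between 0.05 and 0.16 rad and value of joint clip_b between 0.05 and 0.16 rad) or ((distance between thin1 and narrow0 below 0.009 m or distance between thin1 and narrow1 below 0.009 m or distance between thin1 and narrow2 below 0.009 m) and angle between thin1's own z axis and vertical below 0.06 rad and linear speed of thin1 below 0.03 m/s)) and ((distance between thin2 and carrier_home below 0.0045 m and linear speed of thin2 below 0.03 m/s and value of joint clip_a between 0.05 and 0.16 rad and value of joint clip_b between 0.05 and 0.16 rad) or ((distance between thin2 and narrow0 below 0.009 m or distance between thin2 and narrow1 below 0.009 m or distance between thin2 and narrow2 below 0.009 m) and angle between thin2's own z axis and vertical below 0.06 rad and linear speed of thin2 below 0.03 m/s)) and ((distance between thin3 and carrier_home below 0.0045 m and linear speed of thin3 below 0.03 m/s and value of joint clip_a between 0.05 and 0.16 rad and value of joint clip_b between 0.05 and 0.16 rad) or ((distance between thin3 and narrow0 below 0.009 m or distance between thin3 and narrow1 below 0.009 m or distance between thin3 and narrow2 below 0.009 m) and angle between thin3's own z axis and vertical below 0.06 rad and linear speed of thin3 below 0.03 m/s)) and (distance between thick1 and wide0 below 0.009 m or distance between thick1 and wide1 below 0.009 m) and (distance between thick2 and wide0 below 0.009 m or distance between thick2 and wide1 below 0.009 m)); the robot touches nothing.
It fails at once if the spray can is moved more than 30 mm (distance of can from where it was at the start of the episode above 0.03 m).
It fails at once if the brush is moved more than 30 mm (distance of brush from where it was at the start of the episode above 0.03 m).
It fails at once if the steel cup is moved more than 30 mm (distance of cupjar from where it was at the start of the episode above 0.03 m).
It fails at once if the torch is moved more than 30 mm (distance of torch from where it was at the start of the episode above 0.03 m).
Of thin2, thick1, thin3, thick2 only 2 to 4 are there at a start; the rules pass over those that are not, and their reading is None.
At some moment in a run one of thin1, thin2, thin3, thick1, thick2 may be knocked a few centimetres aside while the robot is not near it.
It also fails if it takes over 210 s, if anything falls off the work surface, if the arm or the gripper's body presses on something with over 40 N, if the wrist force passes 120 N, or if a joint passes its speed limit or range.

### The arm

A 6-joint arm with a two-finger parallel gripper is mounted at the origin on the work surface. World frame = base frame: x ahead of the robot, y to its left, z up, the work surface at z = 0. Lengths are in m, angles in rad, forces in N, time in s.
With the tool pointing down it reaches from about 0.35 to 0.875 m from the base axis. Payload 15.5 kg.
Tool frame: the origin (TCP) lies at the very end of the fingers, on their centre line; the grasp point (between the pads) lies 19 mm behind it (env.grip_point_offset is the distance from the TCP to the grasp point, in m); z points along the fingers, y is the direction in which the jaws open and shut (so a half turn about z gives the same grasp; the last joint's range is limited). The gripper opens to 85 mm and grips with 20 to 120 N. Pads are 22 mm wide; open, the fingers measure 114 mm over their backs; the gripper's body (76 mm by 85 mm) begins 54 mm behind the grasp point. The pads swing forward as they close: fully open they stand 13 mm farther back than shut.
Start: joints at [-1.204, 0.494, 1.345, -0, 1.302, -0.096], TCP at [0.278, -0.56, 0.231] pointing down, gripper open.
Joint ranges: [-2.91, 2.91], [-0.82, 2.16], [0.22, 2.67], [-1.22, 4.37], [0.12, 2.79], [-3.08, 3.08]. Speed limits (rad/s): [1.89, 1.89, 2.57, 3.01, 3.01, 3.01].

### API

Orientations are given as [roll, pitch, yaw] about the fixed x, y, z axes, in that order (R = Rz(yaw) Ry(pitch) Rx(roll)).
In Python, from rig import telemetry, get_image, camera_info, env gives the robot as it stands.
- The arm moves only by the shell command python3 -m creep 'ROWS' [OPENING]. ROWS is JSON, a list of rows, each a list of 4 numbers: the shift along the tool's x, y, z in mm, then the turn about the tool's z in degrees. A call has 1 to 12 rows; each row is the pose to reach, as a shift and turn from the pose commanded when the call began, along the tool's axes at that moment; what a row does not reach only later rows make up. A row lasts 1/8 s, in which the tool goes at most 62.5 mm and 10.7 degrees, less where a joint would pass 70% of its speed; a pose out of reach is approached as far as the arm can. A call with a gripper value outside its range is refused whole. OPENING is the finger opening in mm, from 0 to 85.4, set as the call begins (- or left out, the last holds). The fingers move at their own pace and stop on an object; the grip force is fixed at half the most. Time passes only in rows, so rows that repeat a pose let the fingers close. It gives the time, the measured TCP pose, the force and the opening at its end, in the units of the state.
- telemetry.sense(): the state, without advancing time (a new reading comes with each control period).
- get_image(name): name is "scene" or "top"; returns (picture, depth): 480x640x3 uint8, red, green, blue; 480x640 float32, m along the optical axis (not along the pixel's ray), 0 where there is no reading.
- camera_info(name): a dict with "K" (3x3 intrinsics, pixels), "extrinsics" (4x4, takes a point from world to camera coordinates). Camera axes: x right, y up, looking along -z (the intrinsics and any distortion apply to the point x, -y, -z); pixel columns grow to the right and rows downward; lengths in m; the calibration is good to about 2 mm. A picture is of the moment at which its call begins. camera_info takes no time and is no camera call.
- env.finish_job(): hands the job in, once; it reports no verdict.
The state is a dict: "t": time; "joints": joint angles; "qd": joint speeds; "effort": joint torques, N m; "tool_pos": TCP position; "ee_rot": TCP orientation; "ft_force": force on the tool from outside, world axes, zero at the start; "ft_torque": the same for the moment, N m; "opening": finger opening in m.
Only numpy, scipy, OpenCV 4.12 (cv2) and the standard library are available. Lean on these libraries where they do the work, as an engineer would, in place of code of your own. Each camera call takes 0.05 s, during which the arm holds its last target. There are 200 camera calls.

## Working session

There is one attempt and no reset: what is moved stays moved. The work goes in short steps, Python scripts to look and compute and a shell command to move; the robot and the scene stay as the last step left them, time stands still between calls to the robot, and variables do not carry over. Pictures are saved under pics/ and viewed, about 12 in all and at most 16, crops included, and the job is handed in when it is done.

```bash
ls; mkdir -p pics
python3 - <<'E'
from rig import telemetry, get_image, camera_info, env
import cv2,numpy as np
for n in("scene","top"):
    p,d=get_image(n); cv2.imwrite(f"pics/{n}0.png",p[:,:,::-1]); np.save(f"pics/{n}0d.npy",d)
    c=camera_info(n); print(n,{k:np.round(v,4).tolist() if hasattr(v,'tolist') or isinstance(v,list) else v for k,v in c.items()})
print(telemetry.sense())
E
```

```text
pics
scene {'K': [[435.2967, 0.0, 320.5948], [0.0, 435.2967, 241.1414], [0.0, 0.0, 1.0]], 'extrinsics': [[0.8907, 0.4541, -0.0183, -0.4387], [-0.3305, 0.6748, 0.6598, 0.0871], [0.312, -0.5817, 0.7512, -1.5456], [0.0, 0.0, 0.0, 1.0]]}
top {'K': [[547.1196, 0.0, 319.0889], [0.0, 547.1196, 234.7247], [0.0, 0.0, 1.0]], 'extrinsics': [[-0.0061, -0.9998, -0.0174, 0.0107], [0.9973, -0.0073, 0.0737, -0.4899], [-0.0738, -0.0169, 0.9971, -1.6409], [0.0, 0.0, 0.0, 1.0]]}
{'t': 0.1, 'joints': array([-1.20449678e+00,  4.94158028e-01,  1.34604874e+00, -2.09518177e-05,
        1.30250614e+00, -9.54903803e-02]), 'qd': array([ 0.0009187 , -0.00202909, -0.00071403, -0.00123123,  0.0003353 ,
       -0.00052514]), 'effort': array([ 3.59055870e-03, -8.83588672e+01, -3.84561968e+01, -6.91959258e-05,
        5.21644732e-03,  1.82960582e-05]), 'tool_pos': array([ 0.27835774, -0.55923714,  0.23074381]), 'ee_rot': array([-3.14047558e+00, -8.67070299e-05,  4.61795445e-01]), 'ft_force': array([-0.25134177,  0.09648907,  0.34171459]), 'ft_torque': array([ 0.05128066, -0.0265693 ,  0.01477997]), 'opening': 0.085301478434757}
```

View pics/top0.png

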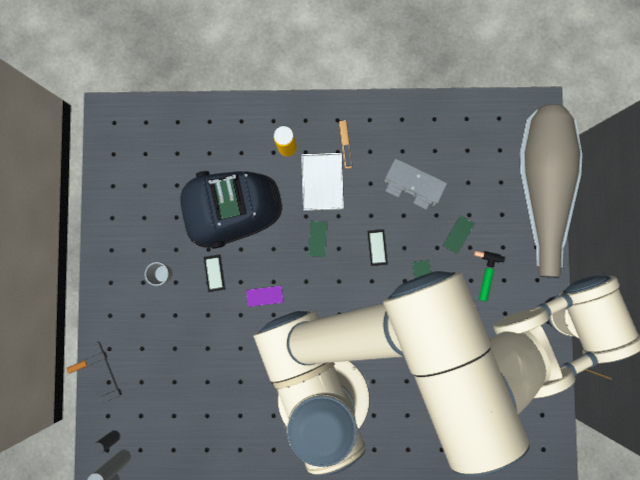

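View pics/scene0.png

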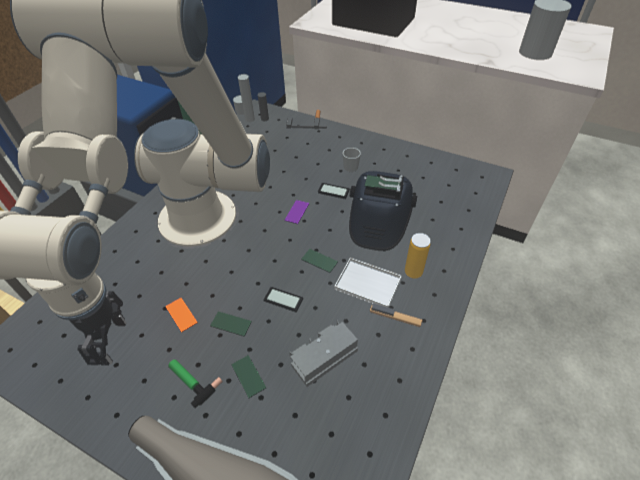

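```bash
cat > h.py <<'E'
import cv2,numpy as np
from rig import telemetry,get_image,camera_info,env
F=np.diag([1.,-1,-1])
def cam(n):
    c=camera_info(n); E=np.array(c["extrinsics"]); return np.array(c["K"]),F@E[:3,:3],F@E[:3,3]
def cast(n,uv,z):
    K,R,t=cam(n); uv=np.atleast_2d(uv).astype(float)
    d=(np.linalg.inv(K)@np.c_[uv,np.ones(len(uv))].T).T@R; o=-R.T@t
    return o+d*((z-o[2])/d[:,2])[:,None]
def proj(n,P):
    K,R,t=cam(n); q=(np.atleast_2d(P)@R.T+t)@K.T; return q[:,:2]/q[:,2:]
def cloud(n,d):
    K,R,t=cam(n); v,u=np.mgrid[:480,:640]
    p=np.stack([(u-K[0,2])/K[0,0]*d,(v-K[1,2])/K[1,1]*d,d],-1)
    P=(p-t)@R; P[d==0]=np.nan; return P
def rects(n,mask,z,amin=60):
    out=[]
    for c in cv2.findContours(mask.astype(np.uint8),cv2.RETR_EXTERNAL,cv2.CHAIN_APPROX_NONE)[0]:
        if cv2.contourArea(c)<amin: continue
        w=cast(n,c[:,0],z)[:,:2]
        (cx,cy),(a,b),_=r=cv2.minAreaRect((w*1000).astype(np.float32))
        B=cv2.boxPoints(r); e=[B[1]-B[0],B[2]-B[1]]; e=max(e,key=np.linalg.norm)
        yaw=(np.degrees(np.arctan2(e[1],e[0]))+90)%180-90
        px=c[:,0].mean(0)
        out.append((np.round(px).astype(int).tolist(),round(cx,1),round(cy,1),round(max(a,b),1),round(min(a,b),1),round(yaw,1)))
    return out
def masks(p):
    h=cv2.cvtColor(p,cv2.COLOR_RGB2HSV); H,S,V=[h[...,i].astype(int) for i in range(3)]
    return dict(green=(H>50)&(H<85)&(S>60)&(V<130)&(V>35),
        pale=(H>60)&(H<100)&(S>8)&(S<60)&(V>170), white=(S<30)&(V>200))
def move(tx,ty,yaw=None,z=None):
    "rows to go to world mm"
    s=telemetry.sense(); y=s["ee_rot"][2]; d=np.array([tx,ty])-s["tool_pos"][:2]*1000
    print("dx",round(d@[np.cos(y),np.sin(y)],1),"dy",round(d@[np.sin(y),-np.cos(y)],1),
      "dz",None if z is None else round(s["tool_pos"][2]*1000-z,1),"dturn",None if yaw is None else round(-(yaw-np.degrees(y)),1))
E
python3 - <<'E'
from h import *
p=cv2.imread("pics/top0.png")[:,:,::-1]; d=np.load("pics/top0d.npy"); P=cloud("top",d)
m=masks(p)
for k,z in(("green",.005),("pale",.011),("white",.0)):
    for r in rects("top",m[k],z): print(k,r)
ps=cv2.imread("pics/scene0.png")[:,:,::-1]
for r in rects("scene",masks(ps)["green"],.005): print("scene green",r)
for n,b in(("rack",(375,150,455,215)),("helm",(175,160,290,255))):
    q=P[b[1]:b[3],b[0]:b[2]]; print(n,np.histogram(q[...,2][np.isfinite(q[...,2])],bins=np.arange(-.01,.21,.01)))
a=cv2.resize(p[150:260,175:295],None,fx=5,fy=5,interpolation=cv2.INTER_CUBIC)
b=cv2.resize(p[140:220,370:460],None,fx=5,fy=5,interpolation=cv2.INTER_CUBIC)
cv2.imwrite("pics/c1.png",a[:,:,::-1]);cv2.imwrite("pics/c2.png",b[:,:,::-1])
E
```

```text
green ([421, 268], 385.4, -302.2, 50.8, 49.8, np.float32(-81.6))
green ([317, 239], 479.7, 13.3, 107.5, 51.6, np.float32(-3.8))
green ([458, 234], 489.7, -415.9, 107.8, 51.0, np.float32(-31.2))
green ([226, 197], 606.5, 292.8, 121.6, 59.5, np.float32(12.7))
pale ([214, 273], 377.0, 328.9, 89.1, 36.5, np.float32(8.6))
pale ([377, 247], 451.6, -168.4, 89.5, 37.0, np.float32(5.2))
pale ([322, 184], 655.6, -2.7, 173.4, 123.2, np.float32(1.7))
pale ([282, 134], 801.9, 117.2, 54.9, 50.9, np.float32(-44.9))
white ([550, 390], 22.7, -674.3, 84.1, 27.2, np.float32(-73.1))
white ([291, 400], 6.0, 89.4, 152.4, 85.3, np.float32(-43.0))
white ([555, 374], 72.0, -693.4, 33.3, 31.5, np.float32(-79.0))
white ([466, 420], -65.3, -426.6, 317.9, 153.8, np.float32(20.7))
white ([356, 390], 22.3, -99.3, 201.1, 63.6, np.float32(20.8))
white ([615, 355], 124.6, -874.7, 106.4, 27.2, np.float32(-75.9))
white ([341, 346], 153.5, -51.4, 292.6, 39.2, np.float32(-83.0))
white ([539, 333], 193.2, -650.6, 32.8, 24.1, np.float32(20.1))
white ([280, 353], 134.8, 122.2, 151.9, 118.4, np.float32(20.0))
white ([520, 32
[... 864 characters left out ...]
182], 519.8, 449.4, 117.3, 55.9, np.float32(13.6))
rack (array([2150, 1254,   91,  145,   95,  101,  829,  466,    1,    0,    0,
          0,    0,    0,    0,    0,    0,    0,    0,    0,    0]), array([-0.01,  0.  ,  0.01,  0.02,  0.03,  0.04,  0.05,  0.06,  0.07,
        0.08,  0.09,  0.1 ,  0.11,  0.12,  0.13,  0.14,  0.15,  0.16,
        0.17,  0.18,  0.19,  0.2 ]))
helm (array([2989, 1842,  144,   44,   47,   71,  146,  206,  175,  166,  274,
        303,  344,  443,  648, 1286,  661,  102,  686,  228,    2]), array([-0.01,  0.  ,  0.01,  0.02,  0.03,  0.04,  0.05,  0.06,  0.07,
        0.08,  0.09,  0.1 ,  0.11,  0.12,  0.13,  0.14,  0.15,  0.16,
        0.17,  0.18,  0.19,  0.2 ]))
```

View pics/c1.png

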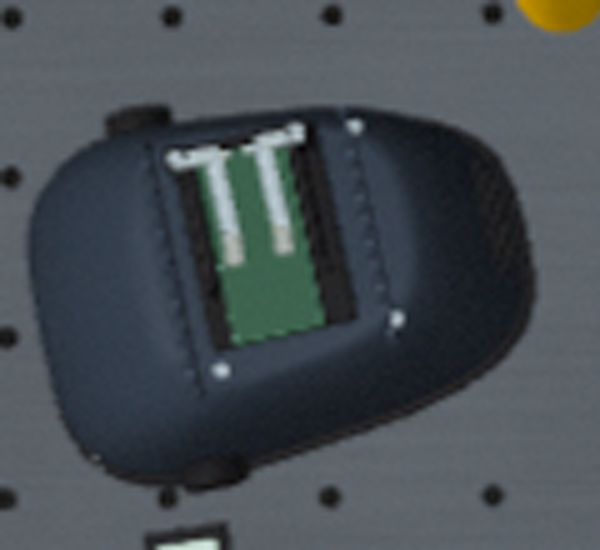

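View pics/c2.png

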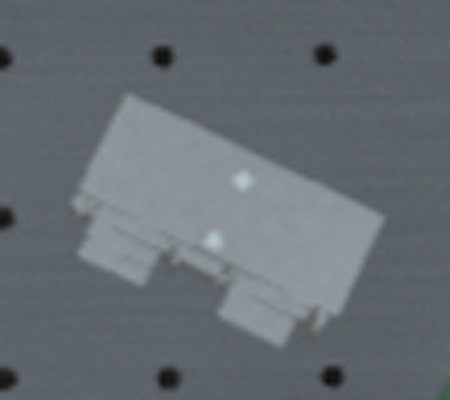

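```bash
cat >> h.py <<'E'
def fit2(A,B):
    "rigid 2D A->B: returns yaw deg,t,resid"
    A,B=np.array(A,float),np.array(B,float); a,b=A-A.mean(0),B-B.mean(0)
    th=np.arctan2((a[:,0]*b[:,1]-a[:,1]*b[:,0]).sum(),(a*b).sum())
    R=np.array([[np.cos(th),-np.sin(th)],[np.sin(th),np.cos(th)]]); t=B.mean(0)-R@A.mean(0)
    return np.degrees(th),t,B-(A@R.T+t)
E
python3 - <<'E'
from h import *
c=lambda x,y,ox,oy:[ox+(x+.5)/5-.5,oy+(y+.5)/5-.5]
w=lambda px,z:[cast("top",c(x,y,370,140),z)[0,:2]*1000 for x,y in px]
B=w([(78,253),(140,285),(218,315),(283,347)],.024)
print(fit2([(-36,68),(-36,24),(-32,-24),(-32,-68)],B))
B2=w([(128,93),(385,218)],.060)
print(fit2([(-36,68),(-36,24),(-32,-24),(-32,-68),(57.5,85),(57.5,-85)],B+B2))
p=cv2.imread("pics/top0.png")[:,:,::-1]
m=masks(p)["green"].copy(); m[:190]=0; m[225:]=0;m[:,:200]=0;m[:,250:]=0
for z in(.175,.177): print(rects("top",m,z))
b=[cast("top",c(x,y,175,150),.177)[0,:2]*1000 for x,y in [(232,346),(325,323)]]
print(b,fit2([(-53.5,25.5),(-53.5,-25.5)],b))
P=cloud("top",np.load("pics/top0d.npy")); 
print(np.nanmedian(P[200:216,222:236,2]), np.nanmedian(P[165:185,400:420,2]))
E
```

```text
(np.float64(-27.05098185702955), array([ 624.5064764 , -270.53605607]), array([[ 0.07129176, -0.47786369],
       [ 0.1946989 ,  1.50902657],
       [-0.23713563, -0.7060871 ],
       [-0.02885503, -0.32507578]]))
(np.float64(-27.049533062874563), array([ 624.42452718, -270.59119262]), array([[ 0.15518632, -0.42269838],
       [ 0.27760258,  1.56469786],
       [-0.15535891, -0.64995392],
       [ 0.0519308 , -0.26843663],
       [-0.53668623, -0.42394903],
       [ 0.20732543,  0.20034011]]))
[([226, 201], 569.5, 258.1, 83.4, 53.6, np.float32(12.3))]
[([226, 201], 569.2, 257.7, 83.3, 53.5, np.float32(12.3))]
[array([524.15254184, 274.78495168]), array([536.48805129, 223.45241868])] (np.float64(13.512303198760678), array([582.33940426, 261.61918256]), array([[-0.20957373,  0.87211237],
       [ 0.20957373, -0.87211237]]))
0.17535751638491892 0.05785379103951353
```

```bash
python3 -c "
from h import *
move(542.4,252.2,12.9,250)"
```

```text
dx 597.9 dy -608.8 dz -19.3 dturn 13.6
```

```bash
R='[598,-609,-20,13.6]'; python3 -m creep '[[50,-51,-20,2],[100,-102,-20,4],[150,-153,-20,6],[200,-204,-20,8],[250,-255,-20,10],[300,-306,-20,12],[350,-356,-20,13.6],[400,-407,-20,13.6],[450,-458,-20,13.6],[500,-509,-20,13.6],[550,-560,-20,13.6],[598,-609,-20,13.6]]' 70; python3 -m creep '[[0,0,0,0],[0,0,0,0]]'
python3 - <<'E'
from h import *
move(542.4,252.2,12.9,250)
for n in("top","scene"):
    p,d=get_image(n); cv2.imwrite(f"pics/{n}1.png",p[:,:,::-1])
a=cv2.resize(p[150:260,320:440],None,fx=5,fy=5,interpolation=cv2.INTER_CUBIC);cv2.imwrite("pics/c3.png",a[:,:,::-1])
E
```

```text
t: 1.6
tool_pos: [0.51, 0.1536, 0.2512]
ee_rot: [3.141, 0.0, 0.225]
ft_force: [0.8, -0.9, 0.5]
opening: 0.0699
t: 1.85
tool_pos: [0.5094, 0.1512, 0.2509]
ee_rot: [3.141, 0.001, 0.225]
ft_force: [0.9, -0.1, 0.3]
opening: 0.0698
dx 54.8 dy -91.1 dz 0.9 dturn 0.0
```

View pics/c3.png

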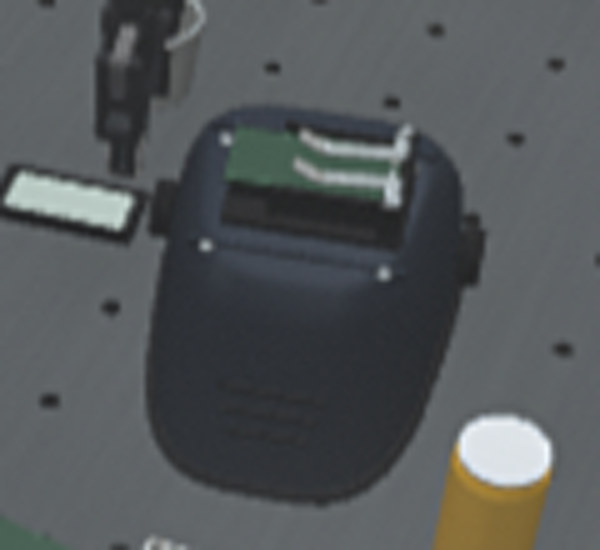

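```bash
python3 - <<'E'
from h import *
for x,y in [(235,128),(222,182)]: print(cast("scene",[320+x/5-.4,150+y/5-.4],.177)*1000)
p=cv2.imread("pics/scene0.png")[:,:,::-1]; m=masks(p)["green"].copy(); m[200:]=0
print(rects("scene",m,.177))
E
python3 -m creep '[[28,-46,0,0],[55,-91,0,0],[55,-91,0,0],[55,-91,0,0],[55,-91,0,0]]'
python3 - <<'E'
from h import *
move(542.4,252.2,12.9,167)
p,d=get_image("top"); cv2.imwrite("pics/t2.png",cv2.resize(p[150:270,165:295],None,fx=5,fy=5)[:,:,::-1])
p,d=get_image("scene"); cv2.imwrite("pics/s2.png",cv2.resize(p[110:230,310:440],None,fx=5,fy=5)[:,:,::-1])
E
```

```text
[[525.0063271  270.71951707 177.        ]]
[[538.10970025 219.02219603 177.        ]]
[([380, 182], 580.0, 258.9, 98.8, 47.1, np.float32(13.6))]
t: 2.58
tool_pos: [0.543, 0.2509, 0.2514]
ee_rot: [3.141, 0.0, 0.223]
ft_force: [-0.0, -0.0, 0.1]
opening: 0.07
dx -0.3 dy -1.4 dz 84.4 dturn -0.1
```

View pics/s2.png

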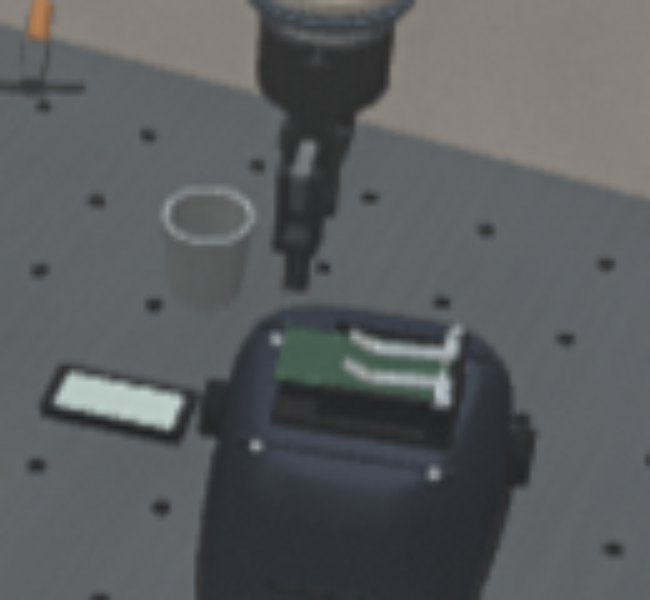

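```bash
python3 -m creep '[[0,1,30,-0.5],[0,1,55,-0.5],[0,1,70,-0.5],[0,1,80,-0.5],[0,1,84,-0.5],[0,1,84,-0.5]]'; python3 -m creep '[[0,0,0,0],[0,0,0,0],[0,0,0,0],[0,0,0,0],[0,0,0,0]]' 45; python3 -c "
from h import *
s=telemetry.sense();print(s['ft_force'],s['ft_torque'],s['tool_pos'],s['opening'])
p,d=get_image('top'); cv2.imwrite('pics/t3.png',cv2.resize(p[150:270,165:295],None,fx=5,fy=5)[:,:,::-1])"
```

```text
t: 3.42
tool_pos: [0.5436, 0.2514, 0.1676]
ee_rot: [-3.142, -0.0, 0.233]
ft_force: [0.2, -1.0, 0.4]
opening: 0.07
t: 4.05
tool_pos: [0.5437, 0.2516, 0.1684]
ee_rot: [-3.141, -0.001, 0.233]
ft_force: [-3.1, -1.3, 9.7]
opening: 0.0488
[-3.11419786 -1.27612435  9.73238605] [-0.14332545  0.48934613 -0.01880931] [0.54373457 0.25158399 0.16841624] 0.048822782438247996
```

View pics/t3.png

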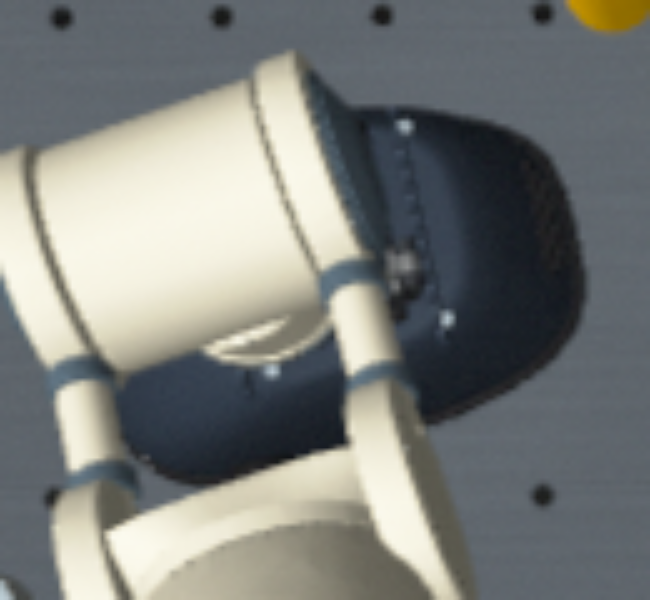

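```bash
python3 -m creep '[[-2,0,0,0],[-5,0,0,0],[-10,0,0,0],[-16,0,0,0]]'; python3 -c "
from h import *
s=telemetry.sense();print(s['ft_force'],s['ft_torque'],s['tool_pos'],s['opening'])
p,d=get_image('scene'); cv2.imwrite('pics/s4.png',cv2.resize(p[110:230,310:440],None,fx=5,fy=5)[:,:,::-1])"
```

```text
t: 4.6
tool_pos: [0.5296, 0.2482, 0.1685]
ee_rot: [-3.141, -0.005, 0.233]
ft_force: [7.1, 1.8, 3.2]
opening: 0.0487
[7.13469134 1.82885739 3.19255288] [ 0.28282909 -1.18475644  0.07865175] [0.52964416 0.24821398 0.16847321] 0.04865483926239227
```

View pics/s4.png

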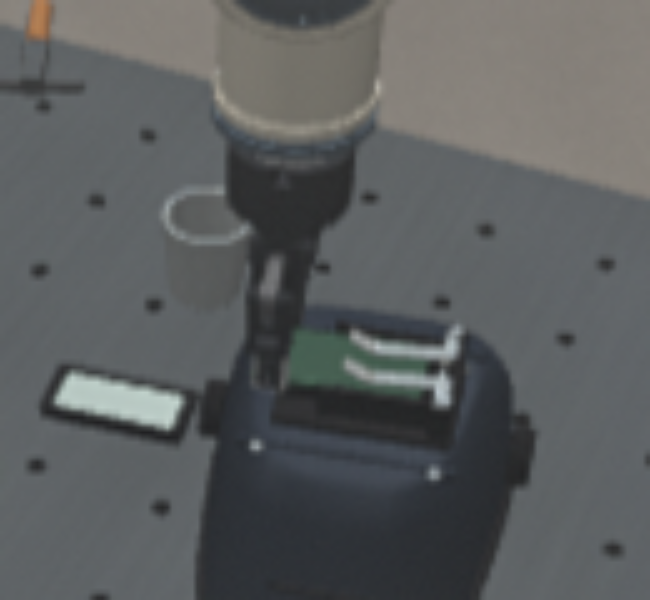

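```bash
python3 -m creep '[[-8,0,0,0],[-18,0,0,0],[-28,0,0,0],[-38,0,0,0],[-48,0,0,0],[-58,0,0,0],[-68,0,0,0],[-80,0,0,0],[-92,0,0,0],[-104,0,0,0],[-110,0,0,0],[-110,0,0,0]]'; python3 -m creep '[[0,0,-10,0],[0,0,-30,0],[0,0,-30,0]]'; python3 -c "
from h import *
move(656-41,-2.5-1,1.7,60)
p,d=get_image('scene'); cv2.imwrite('pics/s5.png',cv2.resize(p[110:270,270:440],None,fx=4,fy=4)[:,:,::-1])"
```

```text
t: 6.15
tool_pos: [0.4205, 0.2222, 0.1673]
ee_rot: [-3.142, 0.0, 0.233]
ft_force: [0.1, 0.1, 0.2]
opening: 0.0489
t: 6.52
tool_pos: [0.422, 0.2227, 0.1988]
ee_rot: [-3.141, -0.003, 0.233]
ft_force: [0.3, 0.6, -0.6]
opening: 0.0488
dx 135.5 dy 264.7 dz 138.8 dturn 11.7
```

View pics/s5.png

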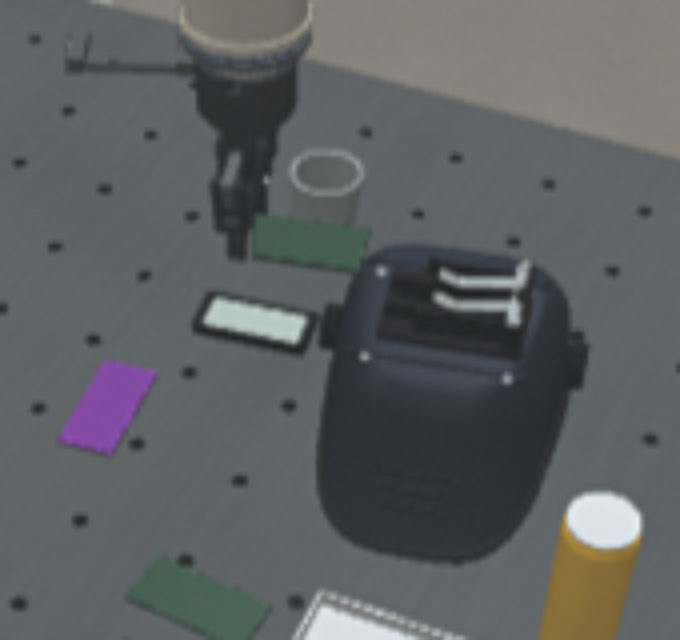

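```bash
python3 -m creep '[[0,40,0,0],[0,90,0,0],[10,145,0,0],[40,195,0,3],[80,235,0,8],[120,262,0,11.7],[135,265,0,11.7],[135,265,20,11.7],[135,265,60,11.7],[135,265,100,11.7],[135,265,125,11.7],[135,265,125,11.7]]'; python3 -c "
from h import *
move(656-41,-2.5-1,1.7,60)"
```

```text
t: 8.07
tool_pos: [0.612, -0.0042, 0.0701]
ee_rot: [-3.141, 0.004, 0.029]
ft_force: [0.2, 0.2, -0.2]
opening: 0.0484
dx 3.0 dy -0.7 dz 10.1 dturn -0.0
```

```bash
python3 -m creep '[[0,0,25,0],[0,0,45,0],[0,0,56,0],[0,0,62,0],[0,0,62,0]]';python3 -m creep '[[0,0,1,0],[0,0,2,0],[0,0,3,0],[0,0,3,0]]'
```

```text
t: 8.7
tool_pos: [0.6136, -0.0044, 0.0106]
ee_rot: [3.142, -0.0, 0.029]
ft_force: [-0.6, 0.2, -0.5]
opening: 0.0489
t: 9.2
tool_pos: [0.6134, -0.0044, 0.0073]
ee_rot: [-3.142, 0.0, 0.029]
ft_force: [0.2, -0.4, -1.3]
opening: 0.0489
```

```bash
python3 -m creep '[[0,0,1,0],[0,0,2,0],[0,0,3,0],[0,0,3,0]]';python3 -m creep '[[0,0,0,0],[0,0,0,0],[0,0,0,0]]' 66; python3 -m creep '[[0,0,-20,0],[0,0,-70,0],[-30,0,-130,0],[-80,-20,-160,0],[-130,-20,-160,0],[-130,-20,-160,0]]'
python3 - <<'E'
from h import *
p,d=get_image("top"); cv2.imwrite("pics/t6.png",p[:,:,::-1])
m=masks(p)
for k,z in(("green",.005),("pale",.011)):
    for r in rects("top",m[k],z): print(k,r)
p,d=get_image("scene"); cv2.imwrite("pics/s6.png",p[:,:,::-1])
m=masks(p)
for k,z in(("green",.005),("pale",.011)):
    for r in rects("scene",m[k],z): print("S",k,r)
print(telemetry.sense()["joints"])
E
```

```text
t: 9.7
tool_pos: [0.6133, -0.0043, 0.0042]
ee_rot: [-3.142, 0.0, 0.029]
ft_force: [0.4, -0.3, -0.4]
opening: 0.0484
t: 10.07
tool_pos: [0.6135, -0.0044, 0.0043]
ee_rot: [3.142, -0.0, 0.029]
ft_force: [-0.1, -0.0, 0.3]
opening: 0.0664
t: 10.82
tool_pos: [0.479, 0.0123, 0.1647]
ee_rot: [-3.141, 0.002, 0.029]
ft_force: [0.8, 0.1, -0.5]
opening: 0.0658
green ([423, 278], 357.1, -306.6, 107.4, 50.9, np.float32(8.8))
green ([316, 252], 436.6, 15.9, 51.9, 21.4, np.float32(89.6))
green ([458, 234], 489.6, -416.2, 107.8, 50.3, np.float32(-31.3))
green ([322, 182], 652.1, -3.8, 102.7, 46.2, np.float32(-0.3))
pale ([214, 273], 376.7, 329.4, 89.6, 38.4, np.float32(8.6))
pale ([377, 247], 451.6, -168.3, 90.0, 37.7, np.float32(5.3))
pale ([530, 211], 562.0, -632.1, 114.9, 12.5, np.float32(9.2))
pale ([335, 182], 650.8, -36.1, 120.8, 55.2, np.float32(-0.4))
pale ([308, 176], 667.1, 37.3, 134.6, 45.3, np.float32(1.7))
pale ([523, 166], 691.6, -615.3, 133.3, 17.3, np.float32(2.6))
pale ([283, 135], 803.3, 117.4, 53.2, 52.0, np.float32(73.3))
pale ([527, 129], 817.3, -634.7, 112.1, 18.5, np.float32(-19.4))
S green ([183, 374], 331.4, -490.6, 107.9, 24.6, np.float32(-14.1))
S green ([248, 376], 490.8, -417.2, 105.1, 48.4, np.float32(-31.1))
S green ([235, 324], 370.1, -305.5, 81.3, 47.5, np.float32(8.2))
S green ([320, 260], 480.9, 12.2, 103.5, 47.2, np.float32(-4.1))
S green ([180, 53], -910.9, 1062.3, 1520.8, 290.3, np.float32(-41.8))
S pale ([154, 463], 414.3, -693.5, 117.9, 10.1, np.float32(-11.2))
S pale ([227, 449], 541.2, -594.2, 368.1, 16.3, np.float32(6.9))
S pale ([283, 298], 453.1, -169.0, 87.5, 35.2, np.float32(4.6))
S pale ([338, 191], 396.1, 329.7, 53.2, 33.5, np.float32(9.2))
S pale ([552, 4], 856.7, 2453.1, 203.0, 142.0, np.float32(24.1))
[-9.91955430e-02  3.83314618e-01  1.77057740e+00 -5.51876253e-06
  9.86622298e-01  1.44273833e+00]
```

View pics/s6.png

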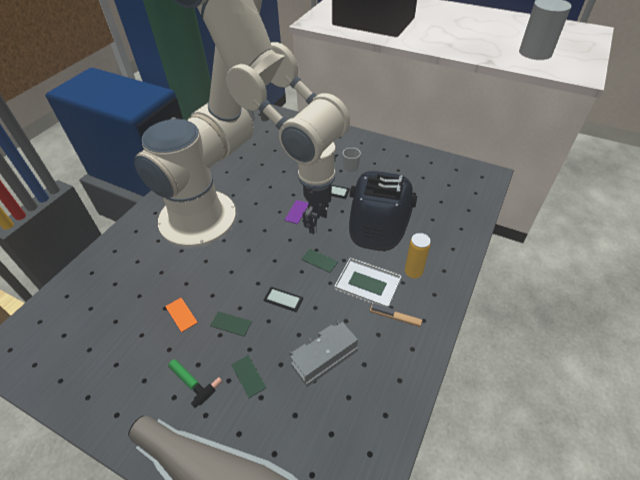

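```bash
python3 -c "
from h import *
move(438.8,14.9,-3.9,30)"
```

```text
dx -44.2 dy -4.4 dz 134.7 dturn 5.6
```

```bash
python3 -m creep '[[-22,-2,20,3],[-44,-4.4,60,5.6],[-44,-4.4,100,5.6],[-44,-4.4,125,5.6],[-44,-4.4,148,5.6],[-44,-4.4,158,5.6],[-44,-4.4,160,5.6],[-44,-4.4,160,5.6]]' 60; python3 -c "
from h import *
move(438.8,14.9,-3.9,0)"; python3 -m creep '[[0,0,1,0],[0,0,2,0],[0,0,3,0],[0,0,3,0]]';python3 -m creep '[[0,0,1,0],[0,0,2,0],[0,0,2,0]]'
```

```text
t: 11.92
tool_pos: [0.4393, 0.015, 0.0047]
ee_rot: [3.142, -0.001, -0.069]
ft_force: [0.6, -0.6, -0.6]
opening: 0.0598
dx -0.5 dy 0.1 dz 4.7 dturn -0.0
t: 12.42
tool_pos: [0.4388, 0.015, 0.0013]
ee_rot: [-3.142, -0.0, -0.069]
ft_force: [-0.5, -0.3, -0.4]
opening: 0.0602
t: 12.8
tool_pos: [0.4387, 0.015, -0.0008]
ee_rot: [-3.142, 0.0, -0.069]
ft_force: [0.4, -0.8, 0.1]
opening: 0.0597
```

```bash
python3 -m creep '[[0,0,1,0],[0,0,2,0],[0,0,2,0]]';python3 -m creep '[[0,0,0.5,0],[0,0,1,0],[0,0,1,0]]'
```

```text
t: 13.18
tool_pos: [0.4387, 0.015, -0.0028]
ee_rot: [-3.142, 0.0, -0.069]
ft_force: [0.4, -0.5, -0.3]
opening: 0.06
t: 13.55
tool_pos: [0.4387, 0.015, -0.0038]
ee_rot: [3.142, 0.0, -0.069]
ft_force: [-0.2, -0.7, 0.5]
opening: 0.0604
```

```bash
python3 -m creep '[[0,0,0,0],[0,0,0,0],[0,0,0,0],[0,0,0,0]]' 40; python3 -m creep '[[0,0,-10,0],[0,0,-30,0],[0,0,-60,0],[0,0,-60,0]]'
python3 - <<'E'
from h import *
p,d=get_image("scene"); m=masks(p)
cv2.imwrite("pics/s7.png",cv2.resize(p[180:320,230:400],None,fx=4,fy=4)[:,:,::-1])
for r in rects("scene",m["green"],.065): print("S",r)
# helmet target: entry: plate tip at x=-30 -> centre -84 -> grip -125
a=np.radians(13.3);u=np.array([np.cos(a),np.sin(a)]);o=np.array([583.1,259.3])
print("entry grip",o-130*u); move(*(o-130*u),13.3,230)
E
```

```text
t: 14.05
tool_pos: [0.4389, 0.0148, -0.0028]
ee_rot: [3.141, -0.001, -0.069]
ft_force: [-3.3, -3.3, 31.7]
opening: 0.0487
t: 14.55
tool_pos: [0.4397, 0.0149, 0.0579]
ee_rot: [3.142, -0.003, -0.069]
ft_force: [-0.1, -0.5, -0.5]
opening: 0.0484
S ([183, 374], 362.7, -505.3, 102.0, 23.2, np.float32(-14.1))
S ([248, 376], 513.8, -435.5, 99.4, 46.8, np.float32(-30.9))
S ([234, 323], 394.6, -330.8, 85.9, 44.0, np.float32(8.6))
S ([320, 248], 482.2, 11.4, 104.1, 47.1, np.float32(-3.1))
S ([183, 57], -817.9, 960.3, 1429.5, 262.7, np.float32(-41.8))
entry grip [456.58674654 229.39353417]
dx 2.5 dy -215.1 dz -173.0 dturn -17.2
```

View pics/s7.png

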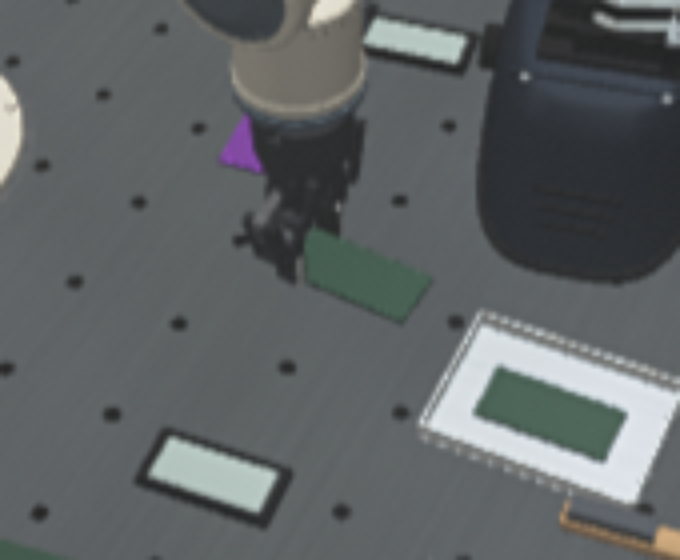

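```bash
python3 -c "
from h import *
move(441.5,227.3,13.35,192)"
```

```text
dx -12.4 dy -212.0 dz -135.0 dturn -17.3
```

```bash
python3 -m creep '[[0,0,-50,0],[0,0,-100,0],[0,-20,-135,0],[0,-65,-135,0],[0,-110,-135,-6],[-6,-160,-135,-12],[-12,-200,-135,-17.3],[-12.4,-212,-135,-17.3],[-12.4,-212,-135,-17.3],[-12.4,-212,-135,-17.3]]'; python3 -c "
from h import *
move(441.5,227.3,13.35,192)
p,d=get_image('top');cv2.imwrite('pics/t8.png',p[:,:,::-1])
for r in rects('top',masks(p)['green'],.2): print(r)
p,d=get_image('scene');cv2.imwrite('pics/s8.png',p[:,:,::-1])
for r in rects('scene',masks(p)['green'],.2): print(r)"
```

```text
t: 15.85
tool_pos: [0.4409, 0.2263, 0.1909]
ee_rot: [3.141, 0.001, 0.232]
ft_force: [-0.0, -0.5, -1.1]
opening: 0.0485
dx 0.8 dy -0.8 dz -1.1 dturn -0.1
([423, 278], 358.2, -273.1, 94.9, 45.2, np.float32(8.4))
([458, 234], 475.3, -370.1, 95.3, 45.1, np.float32(-31.9))
([322, 182], 618.8, -5.8, 90.7, 40.8, np.float32(-0.3))
([183, 374], 433.3, -538.5, 88.6, 20.2, np.float32(-14.1))
([248, 376], 564.4, -478.3, 86.4, 39.7, np.float32(-31.1))
([234, 324], 462.9, -386.8, 71.4, 38.9, np.float32(8.2))
([353, 173], 490.4, 234.3, 89.7, 47.2, np.float32(13.4))
([173, 40], -640.4, 791.2, 1096.3, 248.3, np.float32(-41.8))
```

```bash
python3 -m creep '[[0.8,-0.8,8,0],[0.8,-0.8,15,0],[0.8,-0.8,19.5,0],[6,-0.8,19.5,0],[14,-0.8,19.5,0],[18,-0.8,20,0],[18,-0.8,20,0]]';  python3 -c "
from h import *
move(543.7,251.5,13.35,169)
p,d=get_image('scene');cv2.imwrite('pics/s9.png',cv2.resize(p[140:220,320:430],None,fx=6,fy=6,interpolation=cv2.INTER_CUBIC)[:,:,::-1])"
```

```text
t: 16.82
tool_pos: [0.4587, 0.2324, 0.1713]
ee_rot: [-3.142, -0.0, 0.233]
ft_force: [0.5, 0.5, -1.3]
opening: 0.0486
dx 87.1 dy 1.1 dz 2.3 dturn 0.0
```

View pics/s9.png

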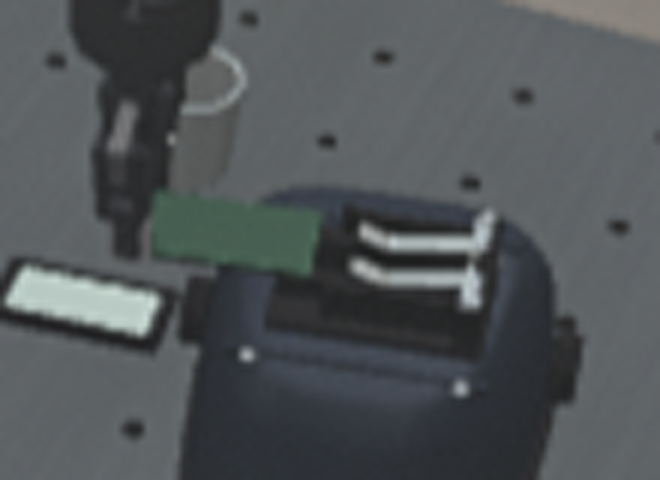

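```bash
python3 -m creep '[[3,1,0,0],[8,1,0,0],[13,1,0.5,0],[18,1,1,0],[22,1,1,0],[22,1,1,0]]'; python3 -m creep '[[6,0,0.5,0],[12,0,0.5,0],[18,0,0.5,0],[24,0,0.5,0],[24,0,0.5,0]]'; python3 -c "
from h import *
move(543.7,251.5,13.35,169)"
```

```text
t: 17.62
tool_pos: [0.4802, 0.2365, 0.1702]
ee_rot: [-3.142, -0.0, 0.233]
ft_force: [0.0, -0.2, -0.6]
opening: 0.0486
t: 18.25
tool_pos: [0.5033, 0.2419, 0.1695]
ee_rot: [3.142, 0.001, 0.233]
ft_force: [-1.9, -0.5, -0.4]
opening: 0.0486
dx 41.5 dy -0.0 dz 0.5 dturn 0.0
```

```bash
python3 -m creep '[[6,0,0,0],[12,0,0,0],[18,0,0,0],[24,0,0,0],[30,0,0,0],[34,0,0,0],[34,0,0,0]]'; python3 -m creep '[[1.5,0,0,0],[3,0,0,0],[4.5,0,0,0],[6,0,0,0]]'; python3 -c "
from h import *
move(543.7,251.5,13.35,169)"
```

```text
t: 19.12
tool_pos: [0.5363, 0.2495, 0.1695]
ee_rot: [3.141, 0.001, 0.233]
ft_force: [-2.7, -4.0, -2.6]
opening: 0.0488
t: 19.62
tool_pos: [0.5414, 0.2507, 0.1694]
ee_rot: [3.141, 0.002, 0.233]
ft_force: [-6.3, -4.8, -1.4]
opening: 0.049
dx 2.4 dy -0.2 dz 0.4 dturn -0.0
```

```bash
python3 -m creep '[[1,0,0,0],[2,0,0,0],[3,0,0,0],[3,0,0,0]]'; python3 -m creep '[[1,0,0,0],[2,0,0,0],[2,0,0,0]]'; python3 -c "
from h import *
move(543.7,251.5,13.35,169)"
```

```text
t: 20.12
tool_pos: [0.5431, 0.2512, 0.1693]
ee_rot: [3.141, 0.004, 0.233]
ft_force: [-12.3, -5.9, 1.0]
opening: 0.0487
t: 20.5
tool_pos: [0.5433, 0.2513, 0.1692]
ee_rot: [3.141, 0.008, 0.233]
ft_force: [-24.2, -8.9, 11.2]
opening: 0.0483
dx 0.4 dy -0.1 dz 0.2 dturn 0.0
```

```bash
python3 -m creep '[[-1.5,0,0,0],[-1.5,0,0,0]]'; python3 -m creep '[[0,0,0,0],[0,0,0,0],[0,0,0,0]]' 64; python3 -m creep '[[0,0,-25,0],[0,0,-60,0],[-40,0,-60,0],[-90,0,-60,0],[-100,80,-60,0],[-100,80,-60,0]]'
python3 - <<'E'
from h import *
for n,b in(("top",(195,165,250,215)),("scene",(350,160,420,205))):
    p,d=get_image(n);cv2.imwrite(f'pics/{n}10.png',p[:,:,::-1])
    m=masks(p)["green"].copy(); q=np.zeros_like(m); q[b[1]:b[3],b[0]:b[2]]=1
    print(n,rects(n,m&q,.177))
    o=cv2.imread(f"pics/{n}0.png")[:,:,::-1]; mo=masks(o)["green"]&q; print(" before",rects(n,mo,.177))
    if n=="scene": S=p
    else: T=p
f=lambda I,b:cv2.resize(I[b[1]:b[3],b[0]:b[2]],(400,300),interpolation=cv2.INTER_CUBIC)
cv2.imwrite("pics/c10.png",np.hstack([f(T,(190,160,260,212)),f(S,(350,160,420,212))])[:,:,::-1])
m=masks(T)
for k,z in(("green",.005),("pale",.011)):
    for r in rects("top",m[k],z): print(k,r)
E
```

```text
t: 20.75
tool_pos: [0.5432, 0.2513, 0.1693]
ee_rot: [3.141, 0.005, 0.233]
ft_force: [-14.5, -6.8, 3.6]
opening: 0.0485
t: 21.12
tool_pos: [0.546, 0.2522, 0.17]
ee_rot: [-3.141, -0.001, 0.233]
ft_force: [0.2, 0.3, -0.1]
opening: 0.0642
t: 21.88
tool_pos: [0.4667, 0.1492, 0.2302]
ee_rot: [3.141, -0.001, 0.232]
ft_force: [1.1, -0.0, 0.1]
opening: 0.064
top [([225, 193], 599.1, 264.2, 73.7, 53.6, np.float32(12.9))]
 before [([226, 196], 583.3, 260.8, 106.0, 53.4, np.float32(12.7))]
scene [([379, 182], 580.4, 258.4, 98.3, 47.7, np.float32(13.3))]
 before [([380, 182], 580.0, 258.9, 98.8, 47.1, np.float32(13.6))]
green ([423, 278], 357.0, -306.3, 107.3, 51.3, np.float32(8.6))
green ([458, 234], 489.7, -415.9, 107.8, 51.0, np.float32(-31.2))
green ([225, 193], 625.7, 297.0, 82.2, 59.8, np.float32(12.9))
green ([322, 182], 652.1, -3.8, 102.7, 46.2, np.float32(-0.3))
pale ([210, 273], 375.4, 339.0, 89.0, 19.0, np.float32(8.6))
pale ([377, 247], 451.6, -168.3, 90.1, 37.4, np.float32(5.0))
pale ([323, 181], 655.1, -2.7, 173.3, 123.3, np.float32(1.6))
pale ([527, 189], 625.4, -624.0, 260.0, 19.6, np.float32(6.0))
pale ([283, 135], 801.9, 117.2, 55.0, 51.0, np.float32(-44.9))
pale ([528, 126], 822.3, -635.7, 102.4, 17.9, np.float32(-20.4))
```

View pics/c10.png

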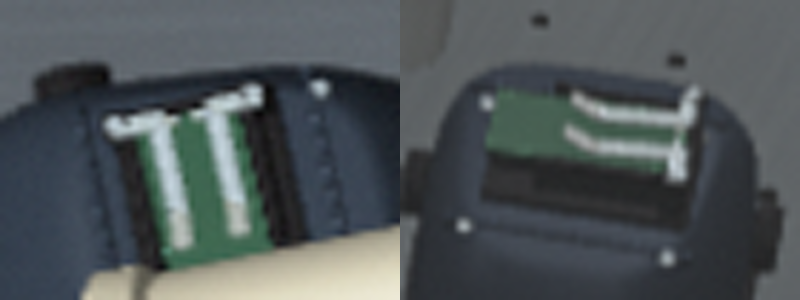

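```bash
python3 -c "
from h import *
move(316.5,-312.6,8.6,40)"
```

```text
dx -252.6 dy 415.5 dz 190.1 dturn 4.6
```

```bash
python3 -m creep '[[-25,41,0,0],[-51,83,0,0],[-76,125,0,0],[-101,166,0,2],[-126,208,0,4.6],[-152,249,0,4.6],[-177,291,0,4.6],[-202,332,0,4.6],[-227,374,20,4.6],[-253,415,60,4.6],[-253,415.5,110,4.6],[-253,415.5,150,4.6]]' 60;  python3 -c "
from h import *
move(316.5,-312.6,8.6,-2)
p,d=get_image('scene')
for r in rects('scene',masks(p)['green'],.005): print(r)"
```

```text
t: 23.48
tool_pos: [0.3172, -0.3121, 0.078]
ee_rot: [3.142, -0.0, 0.152]
ft_force: [-0.4, -1.0, -0.0]
opening: 0.06
dx -0.7 dy 0.4 dz 80.0 dturn 0.1
([183, 374], 331.4, -490.6, 107.9, 24.6, np.float32(-14.1))
([248, 376], 490.9, -417.2, 105.3, 48.4, np.float32(-31.1))
([231, 323], 364.5, -306.4, 92.2, 47.4, np.float32(8.7))
([380, 182], 520.1, 449.5, 117.0, 56.1, np.float32(14.8))
([194, 88], -621.8, 773.1, 645.0, 100.8, np.float32(-43.9))
```

```bash
python3 -m creep '[[0,0,35,0],[0,0,60,0],[0,0,72,0],[0,0,78,0],[0,0,80,0],[0,0,80,0]]'; python3 -m creep '[[0,0,0,0],[0,0,0,0],[0,0,0,0],[0,0,0,0]]' 40; python3 -m creep '[[0,0,-10,0],[0,0,-40,0],[0,0,-80,0],[0,0,-80,0]]'
python3 - <<'E'
from h import *
o=np.array([609.2,-211.2]);u=np.array([.8906,-.4548])
print(o-85*u); move(*(o-85*u),-27.05,80)
E
```

```text
t: 24.28
tool_pos: [0.3169, -0.3119, 0.0003]
ee_rot: [3.141, -0.0, 0.153]
ft_force: [0.0, 0.5, -0.2]
opening: 0.0603
t: 24.78
tool_pos: [0.3169, -0.3119, 0.0008]
ee_rot: [3.14, -0.001, 0.153]
ft_force: [-1.5, 2.6, 21.4]
opening: 0.047
t: 25.28
tool_pos: [0.3175, -0.3128, 0.0824]
ee_rot: [3.137, -0.002, 0.153]
ft_force: [0.5, -0.0, -1.2]
opening: 0.0461
[ 533.499 -172.542]
dx 234.8 dy -105.7 dz 2.4 dturn 35.8
```

```bash
cat >> h.py <<'E'
def tilt(n,px,ms="green",box=25,zmin=.03):
    p,d=get_image(n); m=masks(p)[ms]; P=cloud(n,d); v,u=np.mgrid[:480,:640]
    k=m&(abs(u-px[0])<box)&(abs(v-px[1])<box)&np.isfinite(P[...,2]); k=cv2.erode(k.astype(np.uint8),np.ones((3,3)))>0
    Q=P[k]; Q=Q[Q[:,2]>zmin]; A=np.c_[Q[:,:2]-Q[:,:2].mean(0),np.ones(len(Q))]; s=np.linalg.lstsq(A,Q[:,2],rcond=None)[0]
    print("n",len(Q),"centre",Q.mean(0).round(4),"slopes x,y",s[:2].round(3))
E
python3 - <<'E'
from h import *
s=telemetry.sense(); y=s["ee_rot"][2]; c=s["tool_pos"]+[41*np.cos(y)/1000,41*np.sin(y)/1000,.005]
for n in("scene","top"):
    px=proj(n,c)[0]; print(n,px,c); 
    try: tilt(n,px)
    except Exception as e: print(e)
p,d=get_image("scene"); x,y=proj("scene",c)[0].astype(int)
cv2.imwrite("pics/s11.png",cv2.resize(p[y-45:y+45,x-60:x+60],None,fx=6,fy=6)[:,:,::-1])
E
```

```text
scene [225.24962207 307.13992369] [ 0.35801855 -0.30652577  0.08743684]
n 89 centre [ 0.392  -0.3001  0.0839] slopes x,y [-0.007  0.011]
top [427.98935817 277.84874206] [ 0.35801855 -0.30652577  0.08743684]
n 174 centre [ 0.3889 -0.2986  0.0815] slopes x,y [-0.026  0.063]
```

View pics/s11.png

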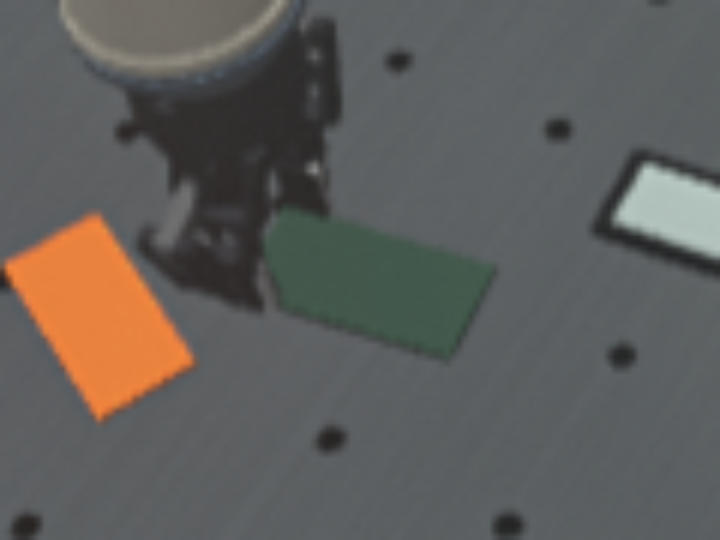

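```bash
python3 -m creep '[[0,0,40,0],[0,0,70,0],[0,0,78,0],[0,0,80,0],[0,0,80,0]]'; python3 -m creep '[[0,0,0,0],[0,0,0,0],[0,0,2,0],[0,0,3.5,0],[0,0,3.5,0]]' 60;  python3 -m creep '[[0,0,0,0],[0,0,0,0],[0,0,0,0],[0,0,0,0]]' 40; python3 -m creep '[[0,0,-10,0],[0,0,-40,0],[0,0,-80,0],[0,0,-80,0]]'
python3 - <<'E'
from h import *
s=telemetry.sense(); y=s["ee_rot"][2]; c=s["tool_pos"]+[51*np.cos(y)/1000,51*np.sin(y)/1000,.008]
for n in("scene","top"): tilt(n,proj(n,c)[0])
o=np.array([609.2,-211.2]);u=np.array([.8906,-.4548])
move(*(o-85*u),-27.05,80)
E
```

```text
t: 26.05
tool_pos: [0.3166, -0.3115, -0.0002]
ee_rot: [-3.141, 0.0, 0.153]
ft_force: [0.6, -0.2, 0.5]
opening: 0.0466
t: 26.68
tool_pos: [0.3166, -0.3116, -0.0039]
ee_rot: [-3.141, 0.0, 0.153]
ft_force: [-0.2, -0.1, -0.7]
opening: 0.0601
t: 27.18
tool_pos: [0.3169, -0.3123, -0.0028]
ee_rot: [3.14, -0.001, 0.153]
ft_force: [-4.4, -1.0, 28.5]
opening: 0.0487
t: 27.68
tool_pos: [0.3174, -0.3126, 0.0785]
ee_rot: [3.138, -0.002, 0.153]
ft_force: [1.3, -0.5, -1.2]
opening: 0.0487
n 123 centre [ 0.3807 -0.3009  0.0852] slopes x,y [-0.007 -0.011]
n 177 centre [ 0.3875 -0.2977  0.0836] slopes x,y [-0.003 -0.01 ]
dx 235.5 dy -104.5 dz -3.6 dturn 35.8
```

```bash
python3 -m creep '[[40,-20,-5,6],[85,-40,-5,14],[130,-60,-5,22],[175,-80,-5,30],[215,-100,-5,35.8],[235.5,-104.5,-5,35.8],[235.5,-104.5,-5,35.8],[235.5,-104.5,20,35.8],[235.5,-104.5,45,35.8],[235.5,-104.5,55,35.8],[235.5,-104.5,55,35.8]]'
python3 - <<'E'
from h import *
move(533.5,-172.5,-27.05,22.7)
p,d=get_image("top"); cv2.imwrite("pics/t12.png",p[:,:,::-1])
p,d=get_image("scene"); cv2.imwrite("pics/s12.png",cv2.resize(p[260:400,220:380],None,fx=5,fy=5)[:,:,::-1])
for r in rects("scene",masks(p)["green"],.031): print(r)
E
```

```text
t: 29.15
tool_pos: [0.5325, -0.1726, 0.0207]
ee_rot: [3.141, 0.002, -0.472]
ft_force: [0.4, 0.1, 0.2]
opening: 0.049
dx 0.8 dy -0.6 dz -2.0 dturn -0.0
([183, 374], 345.0, -496.9, 105.4, 24.0, np.float32(-14.1))
([248, 376], 500.6, -425.3, 102.6, 47.2, np.float32(-31.1))
([314, 316], 570.0, -193.1, 104.8, 47.3, np.float32(-27.1))
([379, 182], 529.3, 420.0, 113.9, 55.3, np.float32(13.3))
([180, 59], -850.8, 1011.4, 1519.6, 295.1, np.float32(-41.8))
```

View pics/s12.png

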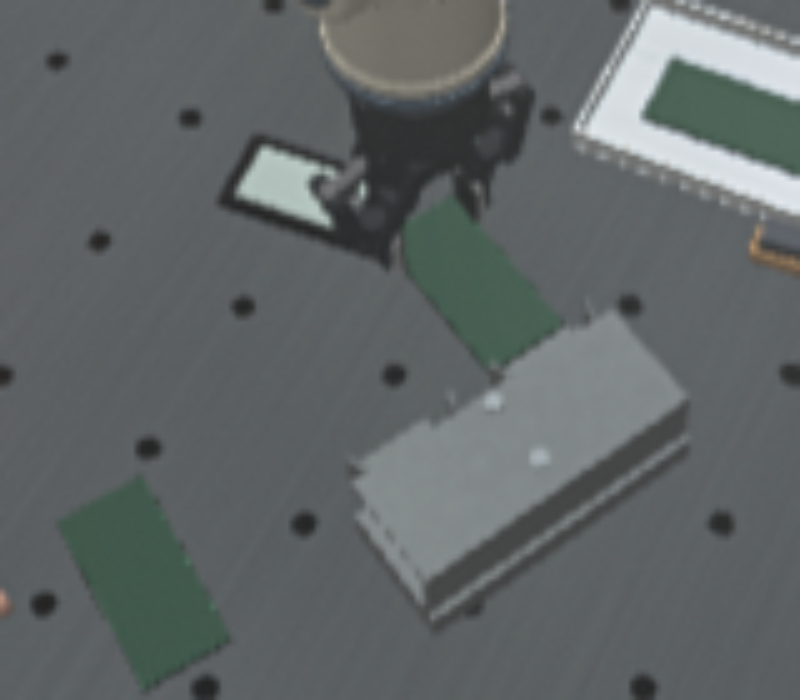

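```bash
python3 -m creep '[[0,-0.6,-2,0],[4,-0.6,-2,0],[10,-0.6,-2,0],[16,-0.6,-2,0],[22,-0.6,-2,0],[22,-0.6,-2,0]]'; python3 -m creep '[[8,0,0,0],[16,0,0,0],[24,0,0,0],[32,0,0,0],[40,0,0,0],[48,0,0,0],[54,0,0,0],[54,0,0,0]]'; python3 -c "
from h import *
move(609.2,-211.2,-27.05,21.5)"
```

```text
t: 30.0
tool_pos: [0.5538, -0.1823, 0.0232]
ee_rot: [-3.142, -0.0, -0.472]
ft_force: [-0.0, 0.5, -0.5]
opening: 0.049
t: 31.0
tool_pos: [0.6018, -0.2067, 0.0232]
ee_rot: [-3.142, -0.0, -0.472]
ft_force: [0.4, 0.7, -1.4]
opening: 0.0486
dx 8.6 dy 0.6 dz 1.7 dturn 0.0
```

```bash
python3 -m creep '[[2,0,1,0],[4,0,1,0],[6,0,1,0],[8,0,1,0],[9,0,1,0]]'; python3 -m creep '[[1,0,0,0],[2,0,0,0],[3,0,0,0],[3,0,0,0]]';  python3 -c "
from h import *
move(609.2,-211.2,-27.05,21.5)"
```

```text
t: 31.62
tool_pos: [0.6096, -0.2107, 0.0223]
ee_rot: [-3.142, -0.0, -0.472]
ft_force: [0.3, 0.1, -0.1]
opening: 0.0482
t: 32.12
tool_pos: [0.6098, -0.2109, 0.0215]
ee_rot: [3.141, 0.005, -0.472]
ft_force: [-10.7, 4.6, 0.2]
opening: 0.0484
dx -0.4 dy 0.5 dz -0.0 dturn 0.0
```

```bash
python3 -m creep '[[-2,0,0,0],[-2,0,0,0]]'; python3 -m creep '[[0,0,0,0],[0,0,0,0],[0,0,0,0]]' 60; python3 -m creep '[[-10,0,-5,0],[-40,0,-20,0],[-80,0,-60,0],[-120,40,-80,0],[-150,90,-80,0],[-150,90,-80,0]]'
python3 - <<'E'
from h import *
for n in("top","scene"):
    p,d=get_image(n); cv2.imwrite(f'pics/{n}13.png',p[:,:,::-1])
    for r in rects(n,masks(p)["green"],.005,30): print(n,r)
    for r in rects(n,masks(p)["pale"],.011,200): print(n,"pale",r)
move(454.6,-394.8,-31.2,-2)
E
```

```text
t: 32.38
tool_pos: [0.6098, -0.2108, 0.0221]
ee_rot: [3.142, 0.001, -0.472]
ft_force: [-3.5, 1.6, -1.2]
opening: 0.0488
t: 32.75
tool_pos: [0.6107, -0.2112, 0.0224]
ee_rot: [-3.142, -0.001, -0.472]
ft_force: [-0.4, -0.1, 1.1]
opening: 0.0599
t: 33.5
tool_pos: [0.4326, -0.2238, 0.103]
ee_rot: [3.141, 0.001, -0.475]
ft_force: [1.3, 0.6, 0.6]
opening: 0.0603
top ([461, 232], 496.3, -420.1, 92.1, 50.5, np.float32(-31.3))
top ([392, 194], 617.5, -216.7, 49.2, 38.7, np.float32(62.8))
top ([226, 197], 606.4, 292.6, 121.9, 59.0, np.float32(14.2))
top ([322, 182], 652.1, -3.8, 102.7, 46.2, np.float32(-0.3))
top pale ([214, 273], 376.7, 329.3, 89.6, 38.3, np.float32(8.7))
top pale ([323, 180], 655.0, -2.6, 173.2, 123.9, np.float32(1.4))
top pale ([282, 134], 801.9, 117.2, 55.0, 50.9, np.float32(-44.9))
scene ([183, 374], 331.4, -490.6, 107.9, 24.6, np.float32(-14.1))
scene ([248, 376], 490.9, -417.2, 105.3, 48.4, np.float32(-31.1))
scene ([323, 326], 601.4, -198.8, 48.8, 19.0, np.float32(63.5))
scene ([379, 182], 520.4, 448.9, 116.5, 57.5, np.float32(13.8))
scene pale ([227, 449], 541.2, -594.2, 368.1, 16.3, np.float32(6.9))
scene pale ([283, 298], 453.0, -169.3, 87.3, 33.6, np.float32(5.4))
scene pale ([552, 4], 856.7, 2453.1, 203.0, 142.0, np.float32(24.1))
dx 95.2 dy 144.1 dz 104.7 dturn 4.1
```

```bash
python3 -m creep '[[30,50,0,2],[65,100,0,4.1],[95,144,20,4.1],[95,144,60,4.1],[95,144,85,4.1],[95,144,98,4.1],[95,144,104,4.1],[95,144,106,4.1],[95,144,106,4.1]]' 60; python3 -c "
from h import *
move(454.6,-394.8,-31.2,-3.5)"
```

```text
t: 34.72
tool_pos: [0.4554, -0.3947, -0.0031]
ee_rot: [3.141, -0.001, -0.543]
ft_force: [-0.3, -0.1, -0.2]
opening: 0.06
dx -0.6 dy 0.5 dz 0.4 dturn 0.1
```

```bash
python3 -m creep '[[0,0,0,0],[0,0,0,0],[0,0,0,0],[0,0,0,0]]' 40; python3 -m creep '[[0,0,-10,0],[0,0,-50,0],[0,0,-100,0],[0,0,-100,0]]'
python3 - <<'E'
from h import *
s=telemetry.sense(); y=s["ee_rot"][2]; c=s["tool_pos"]+[51*np.cos(y)/1000,51*np.sin(y)/1000,.008]
for n in("scene","top"): tilt(n,proj(n,c)[0])
move(533.7,-172.2,-27.05,47.5)
E
```

```text
t: 35.22
tool_pos: [0.4553, -0.3947, -0.0025]
ee_rot: [3.141, -0.001, -0.544]
ft_force: [-0.8, 3.1, 11.7]
opening: 0.0489
t: 35.72
tool_pos: [0.4566, -0.3962, 0.1006]
ee_rot: [3.14, -0.007, -0.544]
ft_force: [-0.1, 1.2, -0.7]
opening: 0.0485
n 591 centre [ 0.4946 -0.4198  0.1071] slopes x,y [ 0.004 -0.01 ]
n 0 centre [nan nan nan] slopes x,y [0. 0.]
dx -47.7 dy -231.0 dz 49.5 dturn -4.1h.py:45: RuntimeWarning: Mean of empty slice.
  Q=P[k]; Q=Q[Q[:,2]>zmin]; A=np.c_[Q[:,:2]-Q[:,:2].mean(0),np.ones(len(Q))]; s=np.linalg.lstsq(A,Q[:,2],rcond=None)[0]
  ret = um.true_divide(
h.py:46: RuntimeWarning: Mean of empty slice.
  print("n",len(Q),"centre",Q.mean(0).round(4),"slopes x,y",s[:2].round(3))
```

```bash
python3 -m creep '[[-20,-40,0,0],[-48,-90,0,0],[-48,-145,0,-4.1],[-48,-195,0,-4.1],[-48,-231,0,-4.1],[-48,-231,20,-4.1],[-48,-231,40,-4.1],[-48,-231,49,-4.1],[-48,-231,49,-4.1]]'
python3 - <<'E'
from h import *
move(533.7,-172.2,-27.05,47.5)
E
```

```text
t: 36.95
tool_pos: [0.5327, -0.1718, 0.0465]
ee_rot: [3.141, 0.002, -0.472]
ft_force: [0.1, 0.1, -0.3]
opening: 0.0487
dx 1.1 dy -0.1 dz -1.0 dturn -0.0
```

```bash
python3 -m creep '[[5,0,-0.5,0],[12,0,-0.5,0],[20,0,-0.5,0],[28,0,-0.5,0],[36,0,-0.5,0],[36,0,-0.5,0]]'; python3 -m creep '[[8,0,0,0],[16,0,0,0],[24,0,0,0],[32,0,0,0],[40,0,0,0],[44,0,0,0],[44,0,0,0]]'; python3 -m creep '[[2,0,0.5,0],[4,0,0.5,0],[6,0,0.5,0],[8,0,0.5,0],[8,0,0.5,0]]'; python3 -c "
from h import *
move(609.8,-210.9,-27.05,45.7)"
```

```text
t: 37.7
tool_pos: [0.566, -0.1886, 0.0477]
ee_rot: [-3.142, -0.0, -0.472]
ft_force: [-0.4, -0.8, -0.9]
opening: 0.0485
t: 38.58
tool_pos: [0.6047, -0.2084, 0.0477]
ee_rot: [-3.142, -0.0, -0.472]
ft_force: [-0.4, -0.3, -0.7]
opening: 0.0486
t: 39.2
tool_pos: [0.6091, -0.2108, 0.0463]
ee_rot: [3.141, 0.006, -0.472]
ft_force: [-12.0, 4.8, -0.5]
opening: 0.0482
dx 0.7 dy -0.2 dz 0.6 dturn 0.0
```

Home against the back wall (12 N). Lower slightly, release, and go for lens C.

```bash
python3 -m creep '[[-2,0,0.5,0],[-2,0,0.5,0]]'; python3 -m creep '[[0,0,0,0],[0,0,0,0],[0,0,0,0]]' 60; python3 -m creep '[[-10,0,-5,0],[-40,0,-20,0],[-80,0,-40,0],[-130,0,-60,0],[-180,20,-60,0],[-220,40,-60,0],[-220,40,-60,0]]'
python3 - <<'E'
from h import *
for n in("top","scene"):
    p,d=get_image(n); cv2.imwrite(f'pics/{n}14.png',p[:,:,::-1])
    for r in rects(n,masks(p)["green"],.053,30): print(n,r)
    for r in rects(n,masks(p)["pale"],.011,200): print(n,"pale",r)
move(410.8,-172,5.1,0)
E
```

```text
t: 39.45
tool_pos: [0.6091, -0.2106, 0.0465]
ee_rot: [3.142, 0.002, -0.472]
ft_force: [-5.4, 2.0, -0.1]
opening: 0.0488
t: 39.83
tool_pos: [0.6103, -0.2112, 0.0469]
ee_rot: [-3.142, -0.001, -0.472]
ft_force: [-0.5, 0.1, 0.6]
opening: 0.0599
t: 40.7
tool_pos: [0.3922, -0.1455, 0.1072]
ee_rot: [3.142, 0.002, -0.473]
ft_force: [0.0, -0.5, -0.5]
opening: 0.0599
top ([393, 191], 615.4, -214.4, 49.7, 49.2, np.float32(-27.1))
top ([226, 197], 599.5, 283.9, 118.2, 58.0, np.float32(14.2))
top ([322, 182], 643.9, -4.3, 99.7, 44.9, np.float32(-0.3))
top pale ([214, 273], 376.7, 329.4, 89.6, 38.4, np.float32(8.6))
top pale ([324, 178], 655.2, -2.6, 174.0, 123.5, np.float32(2.0))
top pale ([283, 135], 801.9, 117.2, 55.0, 51.0, np.float32(-44.9))
scene ([183, 374], 356.5, -502.4, 103.2, 23.5, np.float32(-14.1))
scene ([324, 325], 613.8, -218.6, 54.4, 37.3, np.float32(62.1))
scene ([379, 182], 536.9, 396.3, 111.8, 53.7, np.float32(14.8))
scene ([167, 62], -803.1, 803.4, 801.2, 49.1, np.float32(-41.9))
scene pale ([227, 449], 541.2, -594.2, 368.1, 16.3, np.float32(6.9))
scene pale ([283, 298], 453.0, -169.3, 87.3, 33.6, np.float32(5.4))
scene pale ([552, 4], 856.7, 2453.1, 203.0, 142.0, np.float32(24.1))
dx 24.8 dy 15.7 dz 107.3 dturn -32.2
```

```bash
python3 -m creep '[[6,4,0,-8],[13,8,0,-16],[20,12,0,-24],[25,16,20,-32.2],[25,16,60,-32.2],[25,16,85,-32.2],[25,16,98,-32.2],[25,16,106,-32.2],[25,16,108.5,-32.2],[25,16,108.5,-32.2]]' 60; python3 -c "
from h import *
move(411.3,-172.3,5.1,0)"; python3 -m creep '[[0,0,0,0],[0,0,0,0],[0,0,0,0],[0,0,0,0]]' 40; python3 -m creep '[[0,0,-10,0],[0,0,-50,0],[0,0,-95,0],[0,0,-95,0]]'
python3 - <<'E'
from h import *
s=telemetry.sense(); y=s["ee_rot"][2]; c=s["tool_pos"]+[51*np.cos(y)/1000,51*np.sin(y)/1000,.011]
for n in("scene","top"):
  try: tilt(n,proj(n,c)[0],"pale")
  except Exception as e: print(e)
h=np.array([567.4,-293.2])+[.5,.3]; u=np.array([.8906,-.4548])
print(h-85*u); move(*(h-85*u),-27.05,25)
E
```

```text
t: 42.05
tool_pos: [0.4111, -0.1724, -0.0013]
ee_rot: [3.141, -0.001, 0.09]
ft_force: [1.0, -0.3, 0.1]
opening: 0.06
dx 0.2 dy -0.1 dz -1.3 dturn 0.1
t: 42.55
tool_pos: [0.4112, -0.1725, -0.0008]
ee_rot: [3.141, -0.001, 0.09]
ft_force: [-0.5, 0.8, 12.4]
opening: 0.0492
t: 43.05
tool_pos: [0.4122, -0.1731, 0.0965]
ee_rot: [3.138, -0.005, 0.09]
ft_force: [0.6, 0.5, -2.9]
opening: 0.0492
n 209 centre [ 0.4545 -0.1691  0.1062] slopes x,y [ 0.012 -0.043]
n 0 centre [nan nan nan] slopes x,y [0. 0.]
[ 492.199 -254.242]
dx 73.6 dy 88.9 dz 68.8 dturn 32.2h.py:45: RuntimeWarning: Mean of empty slice.
  Q=P[k]; Q=Q[Q[:,2]>zmin]; A=np.c_[Q[:,:2]-Q[:,:2].mean(0),np.ones(len(Q))]; s=np.linalg.lstsq(A,Q[:,2],rcond=None)[0]
  ret = um.true_divide(
h.py:46: RuntimeWarning: Mean of empty slice.
  print("n",len(Q),"centre",Q.mean(0).round(4),"slopes x,y",s[:2].round(3))
```

```bash
python3 -m creep '[[18,22,0,8],[36,44,0,16],[55,66,0,25],[73.6,89,0,32.2],[73.6,89,0,32.2],[73.6,89,25,32.2],[73.6,89,50,32.2],[73.6,89,65,32.2],[73.6,89,70,32.2],[73.6,89,70,32.2]]'; python3 -c "
from h import *
move(492.2,-254.2,-27.05,25)"
```

```text
t: 44.4
tool_pos: [0.492, -0.2542, 0.0233]
ee_rot: [-3.142, 0.0, -0.472]
ft_force: [0.0, 0.7, -0.5]
opening: 0.0491
dx 0.2 dy -0.1 dz -1.7 dturn 0.0
```

```bash
python3 -m creep '[[0,0,-1.7,0],[6,0,-1.7,0],[14,0,-1.7,0],[22,0,-1.7,0],[30,0,-1.7,0],[38,0,-1.7,0],[38,0,-1.7,0]]'; python3 -m creep '[[8,0,0,0],[16,0,0,0],[24,0,0,0],[32,0,0,0],[40,0,0,0],[43,0,0,0],[43,0,0,0]]'; python3 -m creep '[[2,0,1,0],[4,0,1,0],[6,0,1,0],[8,0,1,0],[8,0,1,0]]'; python3 -c "
from h import *
move(567.9,-292.9,-27.05,23)"
```

```text
t: 45.28
tool_pos: [0.5265, -0.2719, 0.0249]
ee_rot: [3.142, -0.001, -0.472]
ft_force: [-1.0, -0.5, -0.8]
opening: 0.0493
t: 46.15
tool_pos: [0.5643, -0.2911, 0.0249]
ee_rot: [-3.142, 0.0, -0.472]
ft_force: [-0.7, 0.7, -0.7]
opening: 0.0492
t: 46.78
tool_pos: [0.5674, -0.2926, 0.0232]
ee_rot: [-3.141, 0.009, -0.472]
ft_force: [-20.9, 9.4, 10.5]
opening: 0.0488
dx 0.6 dy 0.1 dz 0.2 dturn 0.0
```

```bash
python3 -m creep '[[-3,0,0,0],[-3,0,0,0]]'; python3 -m creep '[[0,0,0,0],[0,0,0,0],[0,0,0,0]]' 60; python3 -m creep '[[-10,0,-5,0],[-40,0,-20,0],[-80,0,-60,0],[-120,-20,-100,0],[-150,-70,-130,0],[-150,-70,-130,0]]'
python3 - <<'E'
from h import *
for n in("top","scene"):
    p,d=get_image(n); cv2.imwrite(f'pics/{n}15.png',p[:,:,::-1])
    for r in rects(n,masks(p)["green"],.053,30): print(n,r)
    for r in rects(n,masks(p)["pale"],.011,60): print(n,"pale",r)
move(376.7-40.5,329.2-6.1,8.6,100)
E
```

```text
t: 47.02
tool_pos: [0.5674, -0.2926, 0.0236]
ee_rot: [-3.141, 0.003, -0.472]
ft_force: [-6.6, 2.4, -0.8]
opening: 0.049
t: 47.4
tool_pos: [0.569, -0.2936, 0.0241]
ee_rot: [3.142, -0.001, -0.472]
ft_force: [-0.4, -0.9, -0.3]
opening: 0.06
t: 48.15
tool_pos: [0.4663, -0.1602, 0.1562]
ee_rot: [-3.141, -0.002, -0.47]
ft_force: [0.3, -0.8, 0.1]
opening: 0.0599
top ([393, 191], 615.7, -213.8, 50.5, 49.7, np.float32(62.8))
top ([226, 197], 599.4, 283.9, 118.4, 58.0, np.float32(14.2))
top ([322, 182], 643.9, -4.3, 99.7, 44.9, np.float32(-0.3))
top pale ([214, 273], 376.7, 329.3, 89.6, 38.3, np.float32(8.6))
top pale ([420, 205], 580.0, -301.8, 36.6, 30.3, np.float32(62.6))
top pale ([323, 182], 655.6, -2.7, 173.4, 123.4, np.float32(2.1))
top pale ([525, 183], 634.8, -620.8, 204.4, 17.7, np.float32(6.6))
top pale ([282, 134], 801.9, 118.7, 53.4, 52.7, np.float32(-0.6))
scene ([183, 374], 356.5, -502.4, 103.2, 23.5, np.float32(-14.1))
scene ([324, 325], 614.5, -218.1, 53.2, 36.6, np.float32(64.1))
scene ([380, 182], 536.7, 396.5, 112.4, 53.9, np.float32(16.0))
scene ([174, 72], -761.8, 794.9, 1172.8, 93.7, np.float32(-41.5))
scene pale ([154, 463], 414.3, -693.5, 117.9, 10.1, np.float32(-11.2))
scene pale ([227, 449], 541.2, -594.2, 368.1, 16.3, np.float32(6.9))
scene pale ([298, 346], 568.6, -287.3, 35.8, 22.4, np.float32(63.3))
scene pale ([333, 190], 379.3, 327.6, 87.2, 33.4, np.float32(8.2))
scene pale ([552, 4], 858.4, 2453.9, 199.3, 142.0, np.float32(24.1))
dx -336.6 dy -373.5 dz 54.6 dturn -35.6
```

```bash
python3 -m creep '[[-36,-37,-20,-4],[-72,-75,-40,-8],[-108,-112,-40,-12],[-144,-150,-40,-16],[-180,-187,-40,-20],[-216,-225,-40,-24],[-252,-262,-40,-28],[-288,-300,-40,-32],[-320,-345,-40,-35.6],[-336,-373,-20,-35.6],[-336,-373,30,-35.6],[-336,-373,60,-35.6]]' 60;  python3 -m creep '[[0,0,0,0],[0,0,0,0]]'; python3 -c "
from h import *
move(337,322.5,8.5,-1)"
```

```text
t: 49.75
tool_pos: [0.3371, 0.3215, 0.0915]
ee_rot: [3.14, 0.002, 0.15]
ft_force: [0.1, 0.6, 0.2]
opening: 0.0596
t: 50.0
tool_pos: [0.338, 0.3221, 0.0946]
ee_rot: [-3.141, -0.0, 0.149]
ft_force: [-0.7, -0.1, 0.0]
opening: 0.0599
dx -0.9 dy -0.6 dz 95.6 dturn 0.0
```

```bash
python3 -m creep '[[0,0,40,0],[0,0,70,0],[0,0,86,0],[0,0,93,0],[0,0,96,0],[0,0,96,0]]'; python3 -m creep '[[0,0,0,0],[0,0,0,0],[0,0,0,0],[0,0,0,0]]' 40; python3 -m creep '[[0,0,-10,0],[0,0,-50,0],[0,0,-105,0],[0,0,-105,0]]'
python3 - <<'E'
from h import *
s=telemetry.sense(); y=s["ee_rot"][2]; c=s["tool_pos"]+[51*np.cos(y)/1000,51*np.sin(y)/1000,.011]
try: tilt("scene",proj("scene",c)[0],"pale")
except Exception as e: print(e)
move(491.9,-254.0,-27.05,100)
E
```

```text
t: 50.75
tool_pos: [0.3376, 0.3223, -0.0014]
ee_rot: [-3.141, -0.001, 0.149]
ft_force: [0.3, 0.4, -0.6]
opening: 0.0601
t: 51.25
tool_pos: [0.3376, 0.3225, -0.001]
ee_rot: [-3.141, -0.001, 0.15]
ft_force: [-1.7, -0.8, 13.4]
opening: 0.05
t: 51.75
tool_pos: [0.3388, 0.3233, 0.1069]
ee_rot: [-3.138, -0.006, 0.149]
ft_force: [0.4, -0.7, -2.2]
opening: 0.0491
n 79 centre [0.3827 0.3299 0.1169] slopes x,y [ 0.035 -0.167]
dx 66.4 dy 593.2 dz 5.1 dturn 35.6
```

```bash
python3 -m creep '[[0,45,-20,0],[0,95,-20,0],[0,150,-20,0],[0,205,-20,0],[0,260,-20,0],[0,315,-20,5],[10,370,-20,12],[25,425,-20,19],[40,475,-20,26],[55,530,-20,32],[66,575,-10,35.6],[66.4,593,0,35.6]]'; python3 -m creep '[[0,0,0,0],[0,0,0,0],[0,0,0,0]]'
python3 - <<'E'
from h import *
s=telemetry.sense(); y=s["ee_rot"][2]; c=s["tool_pos"]+[51*np.cos(y)/1000,51*np.sin(y)/1000,.011]
try: tilt("scene",proj("scene",c)[0],"pale")
except Exception as e: print(e)
move(491.9,-254.0,-27.05,42.5)
E
```

```text
t: 53.3
tool_pos: [0.4915, -0.2564, 0.1017]
ee_rot: [3.142, 0.0, -0.474]
ft_force: [0.7, 0.2, -1.1]
opening: 0.0492
t: 53.68
tool_pos: [0.4909, -0.2532, 0.1032]
ee_rot: [-3.141, 0.0, -0.471]
ft_force: [1.0, 0.6, -1.4]
opening: 0.049
n 262 centre [ 0.5302 -0.2726  0.1129] slopes x,y [-0.041 -0.037]
dx 1.0 dy 0.1 dz 60.8 dturn 0.1
```

```bash
python3 -m creep '[[0,0,30,0],[0,0,50,0],[0,0,58,0],[0,0,60,0],[0,0,60,0],[0,0,60,0]]'; python3 -c "
from h import *
move(491.9,-254.0,-27.05,42.7)"
```

```text
t: 54.48
tool_pos: [0.4915, -0.2546, 0.0436]
ee_rot: [3.141, -0.001, -0.472]
ft_force: [-0.3, 0.3, -1.0]
opening: 0.0494
dx 0.1 dy -0.7 dz 0.9 dturn 0.0
```

```bash
python3 -m creep '[[5,-0.5,1,0],[12,-0.5,1,0],[20,-0.5,1,0],[28,-0.5,1,0],[36,-0.5,1,0],[36,-0.5,1,0]]'; python3 -m creep '[[8,0,0,0],[16,0,0,0],[24,0,0,0],[32,0,0,0],[40,0,0,0],[45,0,0,0],[45,0,0,0]]'; python3 -m creep '[[2,0,0.5,0],[4,0,0.5,0],[6,0,0.5,0],[7,0,0.5,0],[7,0,0.5,0]]'; python3 -c "
from h import *
move(567.6,-292.7,-27.05,41)"
```

```text
t: 55.22
tool_pos: [0.524, -0.2707, 0.0419]
ee_rot: [3.142, -0.001, -0.472]
ft_force: [0.7, -0.5, -0.8]
opening: 0.0489
t: 56.1
tool_pos: [0.5638, -0.2909, 0.0419]
ee_rot: [3.142, -0.0, -0.472]
ft_force: [1.0, 0.5, -1.4]
opening: 0.0492
t: 56.72
tool_pos: [0.5675, -0.2927, 0.041]
ee_rot: [-3.141, 0.005, -0.472]
ft_force: [-11.8, 5.4, 5.0]
opening: 0.0493
dx 0.1 dy 0.0 dz 0.0 dturn 0.0
```

Home. Release, retreat, and check everything.

```bash
python3 -m creep '[[-2,0,0,0],[-2,0,0,0]]'; python3 -m creep '[[0,0,0,0],[0,0,0,0],[0,0,0,0]]' 60; python3 -m creep '[[-10,0,-5,0],[-40,0,-20,0],[-80,0,-60,0],[-130,0,-110,0],[-150,0,-150,0],[-150,0,-150,0],[-150,0,-150,0]]'
python3 - <<'E'
from h import *
I={}
for n in("top","scene"):
    p,d=get_image(n); I[n]=p; cv2.imwrite(f'pics/{n}16.png',p[:,:,::-1]); o=cv2.imread(f"pics/{n}0.png")[:,:,::-1]
    for z in(.029,.053,.177,.008):
      for r in rects(n,masks(p)["green"],z,30): print(n,z,r)
    for r in rects(n,masks(p)["pale"],.053,60): print(n,"pale",r)
# narrow/wide near-end corners expected
o=np.array([624.4,-270.6]);u=np.array([.8906,-.4548]);v=np.array([.4548,.8906])
T=cv2.resize(I["top"][140:290,180:480],(600,300),interpolation=cv2.INTER_CUBIC)
S=cv2.resize(I["scene"][280:400,250:400],(375,300),interpolation=cv2.INTER_CUBIC);S2=cv2.resize(I["scene"][160:300,320:432],(240,300))[:, :225]
cv2.imwrite("pics/fin.png",np.vstack([T,np.hstack([S,S2])])[:,:,::-1])
for nm,y,z in(("n0",46,.029),("n2",46,.053),("w0",-46,.035),("w1",-46,.053)):
    C=[np.r_[(o+(-53.5)*u+(y+s*25.5)*v)/1000,z] for s in(1,-1)]; print(nm,"top px",proj("top",C).round(1).tolist(),"scene",proj("scene",C).round(1).tolist())
E
```

```text
t: 56.98
tool_pos: [0.5675, -0.2927, 0.0413]
ee_rot: [-3.141, 0.001, -0.472]
ft_force: [-3.7, 2.2, -0.4]
opening: 0.0494
t: 57.35
tool_pos: [0.5683, -0.2932, 0.0416]
ee_rot: [3.142, -0.001, -0.472]
ft_force: [0.6, -0.6, -0.4]
opening: 0.06
t: 58.22
tool_pos: [0.4342, -0.2248, 0.1915]
ee_rot: [3.142, -0.001, -0.472]
ft_force: [-0.7, -0.2, -0.0]
opening: 0.0602
top 0.029 ([393, 191], 619.4, -216.8, 51.2, 50.5, np.float32(62.6))
top 0.029 ([226, 197], 603.3, 288.6, 120.8, 58.9, np.float32(14.2))
top 0.029 ([322, 182], 648.0, -4.1, 101.2, 45.5, np.float32(-0.3))
top 0.053 ([393, 191], 615.7, -213.9, 50.5, 49.7, np.float32(62.6))
top 0.053 ([226, 197], 599.8, 284.0, 119.0, 58.0, np.float32(14.2))
top 0.053 ([322, 182], 643.9, -4.3, 99.7, 44.9, np.float32(-0.3))
top 0.177 ([393, 191], 596.7, -199.1, 46.6, 45.9, np.float32(62.6))
top 0.177 ([226, 197], 582.1, 260.7, 109.9, 53.6, np.float32(14.2))
top 0.177 ([322, 182], 622.8, -5.6, 92.1, 41.4, np.float32(-0.3))
top 0.008 ([393, 191], 622.6, -219.3, 51.9, 51.1, np.float32(62.6))
top 0.008 ([226, 197], 606.3, 292.5, 122.3, 59.7, np.float32(14
[... 1159 characters left out ...]
, 37.9, np.float32(64.1))
scene 0.008 ([379, 182], 521.2, 445.8, 116.7, 56.7, np.float32(14.8))
scene pale ([155, 463], 433.3, -695.6, 113.2, 9.2, np.float32(-11.9))
scene pale ([227, 449], 555.1, -600.5, 353.9, 15.7, np.float32(6.9))
scene pale ([298, 344], 579.6, -299.4, 35.2, 30.5, np.float32(63.6))
scene pale ([552, 4], 858.5, 2328.8, 195.1, 136.5, np.float32(24.1))
n0 top px [[381.6, 194.6], [396.8, 202.1]] scene [[327.9, 318.6], [313.1, 328.1]]
n2 top px [[382.4, 193.4], [397.8, 201.0]] scene [[327.8, 314.0], [312.8, 323.6]]
w0 top px [[409.4, 207.9], [424.7, 215.5]] scene [[300.8, 334.9], [285.1, 345.0]]
w1 top px [[410.2, 207.2], [425.7, 214.8]] scene [[300.4, 331.5], [284.6, 341.7]]
```

View pics/fin.png

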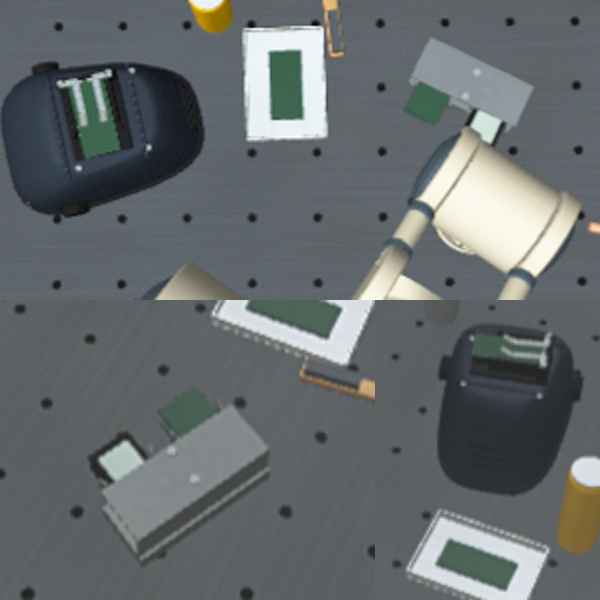

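```bash
python3 -c "
from rig import env,telemetry
print(env.finish_job(), telemetry.sense()['t'])"
```

```text
the job is handed in; nothing more can be done
the job is handed in; nothing more can be done
```

I handed the job in at about 58 s of robot time. No verdict was reported.

**What I did:**
- I drew the old plate out of the carrier and laid it flat in the scrap tray, about 4 mm from the tray centre.
- I slid a new thin plate in under both clips until it pressed on the stop at about 24 N.
- I put the other two thin plates in narrow slots 0 and 2, and the two lenses in wide slots 0 and 1. Each was pushed to the back wall (12 to 23 N) at the expected position.

**Last checks:**
- **Carrier:** the new plate's outline in the scene view matches the old plate's home position to about 0.5 mm, and both clips lie on it. I did not measure the clip angles.
- **Tray:** the old plate looks flat and close to centred.
- **Rack:** the thin plates' front edge is within about 1 to 2 mm of home in the top view. The two lower plates, in narrow slot 0 and wide slot 0, are largely hidden there, so for those I relied on the wall contact.
- **Bench:** no plates that were part of the job are left in view. I saw no bystander moved, but I did not measure their positions.

**Disagreements:**
- The two cameras differed by up to 4 mm sideways at the helmet. I settled this by where the fingers closed on the old plate.
- One thin plate was first gripped too shallowly, so I set it down and gripped it again before inserting it.

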